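# Make up two nozzle kits for the clay printer

### The job

Make up the two changeover kits for the clay printer from the stock on the bench. The blue tray is the fine kit: the small brass nozzle, the brass reducer that screws it to the barrel, and the small round clay cup as its sample print; the orange tray is the coarse kit: the large brass nozzle, which needs no reducer, and the larger lobed clay cup. Stand each thing upright and right down in the well made for it, and leave the grey steel nozzle standing where it is, in stock.

Things in the scene. Friction and masses are not known exactly. Their poses are not given: they have to be found in the camera images.
- tray_blue: Blue kit tray, fixed flat on the bench: plate 80 mm (x) by 191 mm (y), top 12 mm high, a thin loop at each y end. Three round wells on its y axis (x = 0), dark floors 7 mm above the bench, 5 mm deep: small nozzle's, 35 mm across, at y = +67 mm; reducer's, 44 mm, at y = +15.5 mm; round cup's, 58 mm, at y = -47.5 mm. No room for fingers inside a well. Origin: tray centre at bench level, z up.
- tray_orange: Orange kit tray, fixed flat on the bench: plate 92 mm (x) by 155 mm (y), top 12 mm high, a thin loop at each y end. Two round wells on its y axis (x = 0), dark floors 7 mm above the bench, 5 mm deep: large nozzle's, 45 mm across, at y = +44 mm; lobed cup's, 70 mm, at y = -27.5 mm. No room for fingers inside a well. Origin: tray centre at bench level, z up.
- small_nozzle: Small brass print nozzle, the slimmest: hexagon 22 mm across the flats (25 over the corners), 44 mm high. Stands on the bench on its hexagonal foot, tapering to a blunt tip on top. Straight flats up to 9 mm above the foot, above that it tapers: grip it with the fingertips 6 mm above the foot. The flats face along its x axis and every 60 degrees from it. Origin: centre of its underside; z up. 
- large_nozzle: Large brass print nozzle: hexagon 30 mm across the flats (34 over the corners), 44 mm high. Stands on the bench on its hexagonal foot, tapering to a blunt tip on top. Straight flats up to 9 mm above the foot, above that it tapers: grip it with the fingertips 6 mm above the foot. Flats as on the small one. Origin: centre of its underside; z up. 
- steel_nozzle: Grey steel print nozzle, 26 mm across the flats (30 over the corners), 44 mm high, standing in the stock. It belongs to neither kit and stays where it is. Origin: centre of its underside; z up. 
- reducer: Brass reducer fitting standing upright, 39 mm high. Hexagon 30 mm across the flats (34 over the corners) from 15 to 25 mm above its foot, flats facing along its x axis and every 60 degrees from it; the threads below (24 mm) and above are thinner. Origin: centre of its underside; z up. 
- round_cup: Small cream clay cup with ribbed layers, round, open at the top, 40 mm high: 46 mm across the foot, 51 mm across the rim. Origin: centre of its underside; z up. 
- lobed_cup: Larger cream clay cup with ribbed layers, wavy (lobed) outline, open at the top, 52 mm high: about 53 mm across the foot, 54 to 58 mm across the rim. Origin: centre of its underside; z up. 
Things that resemble listed ones, but are neither listed nor needed, are in the scene too. Leave any black look-alike of the large_nozzle alone.

How it is judged:
By the outcome, as a careful person would: the job done as asked, in the order asked, and still so for the second after the job is handed in, with the robot touching nothing.
It also fails if it takes over 128 s, if anything falls off the work surface, if the arm or the gripper's body presses on something with over 40 N, if the wrist force passes 120 N, or if a joint passes its speed limit or range.

### The arm

A 6-joint arm with a two-finger parallel gripper is mounted at the origin on a cart in front of the work surface, level with it; the furniture and walls round the work are solid. World frame = base frame: x ahead of the robot, y to its left, z up, the work surface at z = 0. Lengths are in m, angles in rad, forces in N, time in s.
With the tool pointing down it reaches from about 0.25 to 0.775 m from the base axis. Payload 4 kg.
Tool frame: the origin (TCP) lies at the very end of the fingers, on their centre line; the grasp point (between the pads) lies 19 mm behind it; z points along the fingers, y is the line along which they close (so a half turn about z gives the same grasp; the last joint's range is limited). The gripper opens to 85 mm and grips with 20 to 120 N. Pads are 22 mm wide; open, the fingers measure 114 mm over their backs; the gripper's body (76 mm by 85 mm) begins 54 mm behind the grasp point. The pads swing forward as they close: fully open they stand 13 mm farther back than shut.
Start: joints at [1.234, 0.087, 1.371, -0, 1.684, -0.103], TCP at [0.127, 0.535, 0.231] pointing down, gripper open.
Joint ranges: [-3.1, 3.1], [-0.76, 2.03], [0.27, 2.55], [-1.08, 4.22], [0.17, 2.65], [-2.57, 2.57]. Speed limits (rad/s): [2.79, 2.79, 3.14, 3.14, 3.14, 3.14].

### API

Orientations are given as a rotation vector (axis times angle).
In Python, from rig import * gives the robot as it stands.
- The arm moves only by the shell command python3 -m jog 'ROWS' [FORCE]. ROWS is JSON, a list of rows, each an object with "fingers": the closure, from -1 (fully open) to 1 (shut); "linear": the shift along the tool's x, y, z normalised to -1 to 1, where 1 is 200 mm, a list of three; "twist": the turn, a rotation vector about the tool's x, y, z normalised to -1 to 1, where 1 is pi/4 rad, a list of three. In form: [{"fingers": fingers, "linear": [dx, dy, dz], "twist": [rx, ry, rz]}, ...]. A call has exactly 10 rows; each row is the pose to reach, as a shift and turn from the pose commanded when the call began, along the tool's axes at that moment; what a row does not reach only later rows make up. A row lasts 1/12 s, in which the tool goes at most 41.7 mm and 7.16 degrees, less where a joint would pass 70% of its speed; a pose out of reach is approached as far as the arm can. A call with a number of a shift or a turn outside -1 to 1 is refused whole. A call with a gripper value outside its range is refused whole. The fingers move at their own pace and stop on an object; FORCE is the grip in N (left out, the last holds). Time passes only in rows, so rows that repeat a pose let the fingers close, or fill a call up. It gives the time, the measured TCP pose, the force, the opening and the grip force at its end, in the units of the state.
- get_state(): the state, without advancing time (a new reading comes with each control period).
- grab_frame(name): name is "side" or "top" or "wrist"; returns a dict with "frame" (480x640x3 uint8, red, green, blue), "z_map" (480x640 float32, m along the optical axis (not along the pixel's ray), 0 where there is no reading), "fovy" (degrees; the focal length in pixels is half the picture's height over the tangent of half this angle, whatever the lens; pixels are square), "cx", "cy" (the principal point, pixels), "rvec" (rotation vector, rad) and "tvec" (3), from world to camera coordinates, as OpenCV has them; the wrist camera has in their place "hand_eye" (4x4, takes a point from camera to tool coordinates, whose origin is the TCP and whose axes are the flange's). Camera axes: x right, y down, z forward; pixel columns grow to the right and rows downward; lengths in m; the calibration is good to about 2 mm. A picture is of the moment at which its call begins: read the wrist's pose just before it.
- finish_job(): hands the job in; it is judged then, once.
The state is a dict: "time": time; "joint_positions": joint angles; "qd": joint speeds; "tau": joint torques, N m; "tool_pos": TCP position; "ee_rot": TCP orientation; "ft_force": force on the tool from outside, world axes, zero at the start; "torque": the same for the moment, N m; "grip_width": finger opening in m; "grip_force": force on a finger pad.
Only numpy, scipy, OpenCV 4.12 (cv2) and the standard library are available. Lean on these libraries where they do the work, as an engineer would, in place of code of your own. Each camera call takes 0.05 s, during which the arm holds its last target. There are 200 camera calls.

## Working session

There is one attempt and no reset: what is moved stays moved. The work goes in short steps, Python scripts to look and compute and a shell command to move; the robot and the scene stay as the last step left them, time stands still between calls to the robot, and variables do not carry over. Pictures are saved under pics/ and viewed, at most 14 in all, crops included, and the job is handed in when it is done.

```bash
mkdir -p pics; ls
cat > h.py <<'E'
from rig import *
import numpy as np, cv2
from scipy.spatial.transform import Rotation as R
def cam(n):
    s=get_state(); f=grab_frame(n); h=f['frame'].shape[0]
    f['F']=h/2/np.tan(np.radians(f['fovy'])/2)
    if 'rvec' in f:
        M=R.from_rotvec(np.ravel(f['rvec'])).as_matrix(); f['Rwc']=M.T; f['o']=-M.T@np.ravel(f['tvec'])
    else:
        T=np.array(f['hand_eye']); Rt=R.from_rotvec(s['ee_rot']).as_matrix()
        f['Rwc']=Rt@T[:3,:3]; f['o']=Rt@T[:3,3]+np.array(s['tool_pos'])
    return f
def ray(f,u,v,z):
    d=f['Rwc']@np.array([(u-f['cx'])/f['F'],(v-f['cy'])/f['F'],1.]); return f['o']+d*(z-f['o'][2])/d[2]
def cloud(f):
    v,u=np.mgrid[:480,:640]; Z=f['z_map']; P=np.stack([(u-f['cx'])/f['F']*Z,(v-f['cy'])/f['F']*Z,Z],-1)
    P=P@f['Rwc'].T+f['o']; P[Z<=0]=np.nan; return P
def save(n,im): cv2.imwrite('pics/'+n,im[...,::-1])
E
python3 - <<'E'
from h import *
for n in ['top','side','wrist']:
    f=cam(n); save(n+'0.png',f['frame']); print(n,f['o'],f['F'],f['Rwc'][:,2])
print(get_state())
E
```

```text
pics
top [ 0.49506866 -0.0678141   0.90272799] 459.222242591556 [ 0.10062207  0.02110816 -0.99470078]
side [ 1.30693221 -0.30024352  0.49586831] 539.8032539579626 [-0.80734575  0.29608381 -0.51041867]
wrist [0.05892627 0.55193158 0.37196579] 399.6280417234633 [ 0.27149413 -0.06599411 -0.96017484]
{'time': 0.15, 'joint_positions': array([ 1.23387755e+00,  8.78322389e-02,  1.37190541e+00, -1.61102602e-06,
        1.68359020e+00, -1.03128041e-01]), 'qd': array([-0.0010242 , -0.00065733, -0.00390386,  0.00138665, -0.00092736,
       -0.000622  ]), 'tau': array([ 1.17872783e-03, -3.52372062e+01, -3.13680196e+01, -2.21160349e-04,
        8.00123118e-03,  6.44055604e-06]), 'tool_pos': array([0.12731242, 0.53467769, 0.23038317]), 'ee_rot': array([-3.66358009e-01, -3.11977717e+00,  2.66015668e-03]), 'ft_force': array([ 0.22320537,  0.27467174, -0.6745723 ]), 'torque': array([-0.01581173,  0.05269931,  0.01031517]), 'grip_force': 0.0, 'grip_width': 0.08526069603744468}
```

View pics/top0.png

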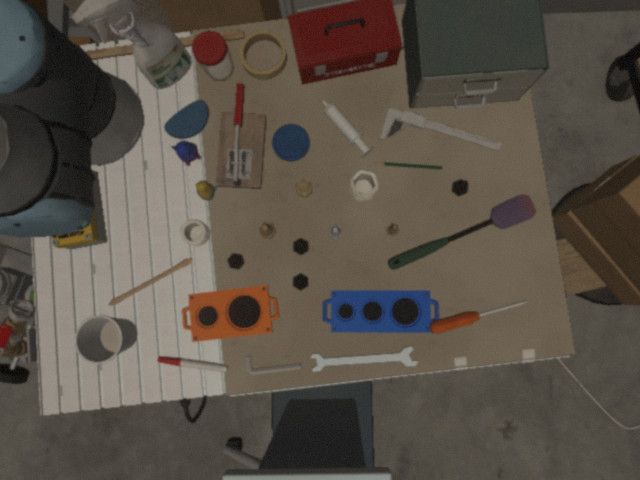

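View pics/side0.png

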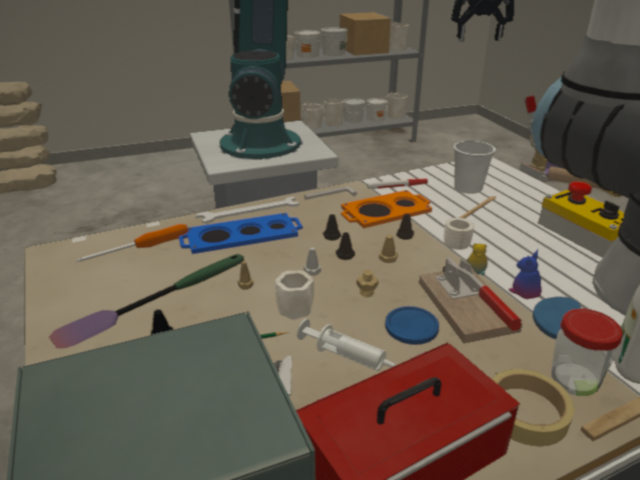

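The top view shows the trays: orange around (231,313), blue around (380,312).
- **Brass nozzle candidates:** (267,229) and (392,229). The steel nozzle is at (335,231), and there are black look-alikes at (236,261), (301,246), (301,281) and (460,187).
- **Reducer:** (304,187).
- **Cups:** the round cup at (195,232) and the lobed cup at (364,185). The large grey beaker at (100,340) isn't needed.

Next I'll measure these and confirm them in an enlarged crop.

Run:
```python
from h import *
f=cam('top'); P=cloud(f); s=cam('side')
a=cv2.resize(f['frame'][160:345,170:450],None,fx=2.8,fy=2.8,interpolation=cv2.INTER_CUBIC)
save('crop1.png',cv2.convertScaleAbs(a,alpha=1.5)); 
b=cv2.resize(s['frame'][170:330,170:490],None,fx=2.5,fy=2.5,interpolation=cv2.INTER_CUBIC); save('crop2.png',cv2.convertScaleAbs(b,alpha=1.3))
for n,(u,v,h) in dict(A=(267,229,.044),B=(392,229,.044),steel=(335,231,.044),red=(304,187,.039),rc=(195,232,.04),lc=(364,185,.052)).items():
    W=P[v-25:v+26,u-25:u+26].reshape(-1,3); c=ray(f,u,v,h/2)
    W=W[(np.linalg.norm(W[:,:2]-c[:2],axis=1)<.045)]; k=W[W[:,2]>.008]; k4=W[(W[:,2]>.004)]
    lo,hi=np.nanpercentile(k,[1,99],axis=0); print(n,c.round(4),'mid',((lo+hi)/2).round(4),'ext',(hi-lo).round(4),len(k), 'bench',np.nanmedian(W[W[:,2]<.006][:,2]).round(4))
hsv=cv2.cvtColor(f['frame'],cv2.COLOR_RGB2HSV)
for n,lo,hi,box in [('blue',(105,120,40),(125,255,255),(320,280,442,345)),('orange',(3,120,60),(18,255,255),(180,280,282,345))]:
    m=cv2.inRange(hsv,lo,hi); q=np.zeros_like(m); x0,y0,x1,y1=box; q[y0:y1,x0:x1]=m[y0:y1,x0:x1]
    if n=='blue': q[:, 430:]=q[:,430:]
    cs,hier=cv2.findContours(q,cv2.RETR_CCOMP,cv2.CHAIN_APPROX_NONE)
    for c,hh in zip(cs,hier[0]):
        if len(c)>15 and hh[3]>=0:
            (u,v),(w,h),an=cv2.fitEllipse(c); p=ray(f,u,v,.012); print(n,'hole',round(u,1),round(v,1),round(w,1),round(h,1),p.round(4))
    ys,xs=np.nonzero(q); print(xs.min(),xs.max(),ys.min(),ys.max())
```

```text
A [0.6117 0.0666 0.022 ] mid [0.6114 0.0695 0.0268] ext [0.0279 0.0293 0.0374] 179 bench -0.0007
B [ 0.6058 -0.175   0.022 ] mid [ 0.6084 -0.1757  0.0268] ext [0.0218 0.0214 0.0372] 101 bench -0.0008
steel [ 0.6046 -0.0651  0.022 ] mid [ 0.6061 -0.0651  0.0271] ext [0.0238 0.0236 0.0378] 134 bench -0.0007
red [ 0.6932 -0.0064  0.0195] mid [ 0.6905 -0.0055  0.0287] ext [0.0303 0.029  0.0235] 212 bench -0.0008
rc [0.6094 0.2078 0.02  ] mid [0.608  0.2068 0.0253] ext [0.0482 0.0474 0.033 ] 483 bench -0.0009
lc [ 0.6926 -0.1234  0.026 ] mid [ 0.6901 -0.1199  0.0312] ext [0.0522 0.0524 0.0453] 541 bench -0.0006
blue hole 345.3 310.8 14.9 15.4 [ 0.4512 -0.0812  0.012 ]
blue hole 328.5 310.8 7.7 20.0 [ 0.4517 -0.0491  0.012 ]
blue hole 372.0 310.8 19.5 20.0 [ 0.4501 -0.1325  0.012 ]
blue hole 404.7 310.9 26.7 27.3 [ 0.4486 -0.1948  0.012 ]
323 437 291 331
orange hole 188.0 318.1 6.1 18.8 [0.4432 0.2227 0.012 ]
orange hole 207.5 315.5 18.8 19.4 [0.4474 0.1847 0.012 ]
orange hole 271.7 308.1 5.4 18.0 [0.4591 0.0604 0.012 ]
orange hole 244.0 311.2 31.5 32.3 [0.4542 0.114  0.012 ]
183 278 285 340
```

View pics/crop1.png

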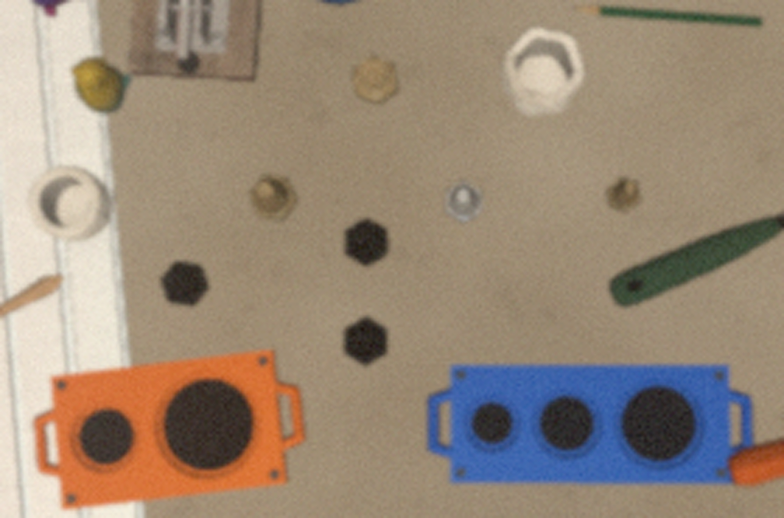

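View pics/crop2.png

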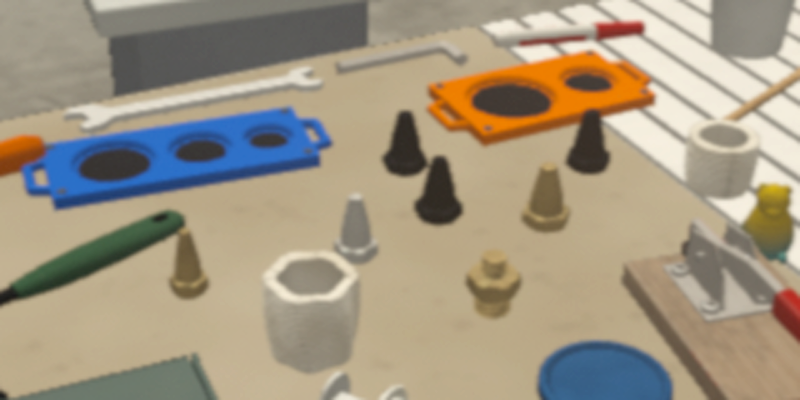

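The picks are clear:
- **Large nozzle:** brass, 30 mm wide, at top-view (267,229).
- **Small nozzle:** brass, about 22 mm wide, at (392,229).
- **Left where they are:** the grey steel nozzle at (335,231), and the black look-alikes, which differ in colour.
- **Reducer:** hexagonal with a stub on top, at (304,187).
- **Cups:** the round one at (195,232) is smaller, and the one at (364,185) is lobed.

Next I'll move to a wrist-camera viewpoint over the stock.

```bash
cat > plan.py <<'E'
# python3 plan.py x,y,z,yawdeg ...   (mm, deg; yaw = world angle of tool y) -> one line of row numbers per waypoint
import sys; from h import *
s=get_state(); p=np.array(s['tool_pos']); M=R.from_rotvec(s['ee_rot'])
print('t',round(s['time'],2),'at',(p*1000).round(1),'yaw',np.degrees(np.arctan2(M.as_matrix()[1,1],M.as_matrix()[0,1])).round(1),'tilt',(M.as_matrix()[:2,2]).round(4),'w',round(s['grip_width']*1000,1),'gf',round(s['grip_force'],1),'F',np.round(s['ft_force'],1))
for a in sys.argv[1:]:
    x,y,z,w=map(float,a.split(',')); t=np.array([x,y,z])/1000; c,d=np.cos(np.radians(w)),np.sin(np.radians(w))
    N=R.from_matrix(np.array([[-d,c,0],[c,d,0],[0,0,-1.]]))
    yv=np.array([c,d,0]); zv=np.array([0,0,-1.]); N=R.from_matrix(np.stack([np.cross(yv,zv),yv,zv],1))
    l=M.inv().apply(t-p)/.2; tw=(M.inv()*N).as_rotvec()/(np.pi/4)
    print(a,'linear',l.round(3).tolist(),'twist',tw.round(3).tolist()); p,M=t,N
E
python3 plan.py 270,460,240,45 400,310,250,15 530,150,255,0 600,0,260,0
```

```text
t 0.25 at [127.4 534.8 230.7] yaw 76.6 tilt [-0.0004 -0.001 ] w 85.8 gf 0.0 F [-0.4  0.3  0.4]
270,460,240,45 linear [-0.78, -0.199, -0.046] twist [-0.001, 0.0, 0.702]
400,310,250,15 linear [-0.99, -0.071, -0.05] twist [0.0, 0.0, 0.667]
530,150,255,0 linear [-0.941, 0.421, -0.025] twist [0.0, 0.0, 0.333]
600,0,260,0 linear [-0.75, 0.35, -0.025] twist [0.0, 0.0, 0.0]
```

```bash
python3 -m jog '[{"fingers":-1,"linear":[-0.1,-0.02,-0.05],"twist":[0,0,0.1]},{"fingers":-1,"linear":[-0.25,-0.06,-0.05],"twist":[0,0,0.25]},{"fingers":-1,"linear":[-0.78,-0.2,-0.046],"twist":[0,0,0.7]},{"fingers":-1,"linear":[-0.78,-0.2,-0.046],"twist":[0,0,0.7]},{"fingers":-1,"linear":[-0.78,-0.2,-0.046],"twist":[0,0,0.7]},{"fingers":-1,"linear":[-0.78,-0.2,-0.046],"twist":[0,0,0.7]},{"fingers":-1,"linear":[-0.78,-0.2,-0.046],"twist":[0,0,0.7]},{"fingers":-1,"linear":[-0.78,-0.2,-0.046],"twist":[0,0,0.7]},{"fingers":-1,"linear":[-0.78,-0.2,-0.046],"twist":[0,0,0.7]},{"fingers":-1,"linear":[-0.78,-0.2,-0.046],"twist":[0,0,0.7]}]'
python3 -m jog '[{"fingers":-1,"linear":[-0.99,-0.07,-0.05],"twist":[0,0,0.667]},{"fingers":-1,"linear":[-0.99,-0.07,-0.05],"twist":[0,0,0.667]},{"fingers":-1,"linear":[-0.99,-0.07,-0.05],"twist":[0,0,0.667]},{"fingers":-1,"linear":[-0.99,-0.07,-0.05],"twist":[0,0,0.667]},{"fingers":-1,"linear":[-0.99,-0.07,-0.05],"twist":[0,0,0.667]},{"fingers":-1,"linear":[-0.99,-0.07,-0.05],"twist":[0,0,0.667]},{"fingers":-1,"linear":[-0.99,-0.07,-0.05],"twist":[0,0,0.667]},{"fingers":-1,"linear":[-0.99,-0.07,-0.05],"twist":[0,0,0.667]},{"fingers":-1,"linear":[-0.99,-0.07,-0.05],"twist":[0,0,0.667]},{"fingers":-1,"linear":[-0.99,-0.07,-0.05],"twist":[0,0,0.667]}]'
python3 plan.py 530,150,255,0 600,0,260,0
```

```text
time: 1.08
tool_pos: [0.2688, 0.4607, 0.2406]
ee_rot: [-1.196, -2.905, -0.0]
ft_force: [0.5, 0.2, 0.4]
grip_width: 0.0857
grip_force: 0.0
time: 1.92
tool_pos: [0.3992, 0.3116, 0.2505]
ee_rot: [-1.906, -2.496, -0.0]
ft_force: [0.0, -0.5, 0.2]
grip_width: 0.0855
grip_force: 0.0
t 1.92 at [399.2 311.6 250.5] yaw 15.3 tilt [-0.0003  0.0003] w 85.5 gf 0.0 F [ 0.  -0.5  0.2]
530,150,255,0 linear [-0.952, 0.418, -0.023] twist [-0.0, -0.0, 0.339]
600,0,260,0 linear [-0.75, 0.35, -0.025] twist [0.0, 0.0, 0.0]
```

```bash
python3 -m jog '[{"fingers":-1,"linear":[-0.95,0.42,-0.02],"twist":[0,0,0.339]},{"fingers":-1,"linear":[-0.95,0.42,-0.02],"twist":[0,0,0.339]},{"fingers":-1,"linear":[-0.95,0.42,-0.02],"twist":[0,0,0.339]},{"fingers":-1,"linear":[-0.95,0.42,-0.02],"twist":[0,0,0.339]},{"fingers":-1,"linear":[-0.95,0.42,-0.02],"twist":[0,0,0.339]},{"fingers":-1,"linear":[-0.95,0.42,-0.02],"twist":[0,0,0.339]},{"fingers":-1,"linear":[-0.95,0.42,-0.02],"twist":[0,0,0.339]},{"fingers":-1,"linear":[-0.95,0.42,-0.02],"twist":[0,0,0.339]},{"fingers":-1,"linear":[-0.95,0.42,-0.02],"twist":[0,0,0.339]},{"fingers":-1,"linear":[-0.95,0.42,-0.02],"twist":[0,0,0.339]}]'
python3 -m jog '[{"fingers":-1,"linear":[-0.75,0.35,-0.03],"twist":[0,0,0]},{"fingers":-1,"linear":[-0.75,0.35,-0.03],"twist":[0,0,0]},{"fingers":-1,"linear":[-0.75,0.35,-0.03],"twist":[0,0,0]},{"fingers":-1,"linear":[-0.75,0.35,-0.03],"twist":[0,0,0]},{"fingers":-1,"linear":[-0.75,0.35,-0.03],"twist":[0,0,0]},{"fingers":-1,"linear":[-0.75,0.35,-0.03],"twist":[0,0,0]},{"fingers":-1,"linear":[-0.75,0.35,-0.03],"twist":[0,0,0]},{"fingers":-1,"linear":[-0.75,0.35,-0.03],"twist":[0,0,0]},{"fingers":-1,"linear":[-0.75,0.35,-0.03],"twist":[0,0,0]},{"fingers":-1,"linear":[-0.75,0.35,-0.03],"twist":[0,0,0]}]'
python3 plan.py
python3 - <<'E'
from h import *
f=cam('wrist'); save('w1.png',f['frame']); np.save('w1.npy',{k:f[k] for k in f},allow_pickle=True); print(f['o'],f['Rwc'])
E
```

```text
time: 2.75
tool_pos: [0.53, 0.1504, 0.2548]
ee_rot: [-2.221, -2.221, -0.001]
ft_force: [-0.5, 0.0, 0.1]
grip_width: 0.0854
grip_force: 0.0
time: 3.58
tool_pos: [0.6001, 0.0001, 0.2609]
ee_rot: [2.222, 2.221, 0.001]
ft_force: [-0.7, -0.4, 0.5]
grip_width: 0.0857
grip_force: 0.0
t 3.58 at [6.001e+02 1.000e-01 2.609e+02] yaw -0.0 tilt [0.0005 0.0002] w 85.7 gf 0.0 F [-0.7 -0.4  0.5]
[0.60081315 0.07179436 0.40260924] [[ 9.99999986e-01 -1.40011462e-04  8.78437029e-05]
 [-1.09903964e-04 -9.60201981e-01 -2.79306540e-01]
 [ 1.23453815e-04  2.79306526e-01 -9.60201984e-01]]
```

View pics/w1.png

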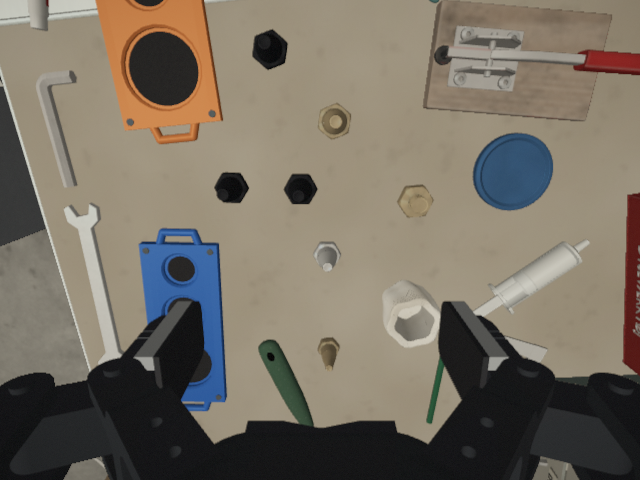

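The wrist view shows:
- **To pick:** large nozzle (335,121), reducer (415,201), lobed cup (412,313), small nozzle (328,352).
- **To leave:** steel nozzle (327,255), black look-alikes (270,49), (231,187), (300,189).

Next I'll measure positions and hexagon angles.

Run:
```python
from h import *
f=np.load('w1.npy',allow_pickle=True).item(); P=cloud(f); rgb=f['frame'].astype(int)
print('bench',np.nanmedian(P[140:170,400:410,2]))
ang=np.arange(0,180,2.); D=np.stack([np.cos(np.radians(ang)),np.sin(np.radians(ang))],1)
def hexfit(Q):
    pr=Q@D.T; lo,hi=np.percentile(pr,1,axis=0),np.percentile(pr,99,axis=0); w=hi-lo
    w3=(w[:30]+w[30:60]+w[60:])/3; i=w3.argmin(); c=(lo+hi)/2
    ctr=np.linalg.lstsq(D,c,rcond=None)[0]; return ctr.round(4),ang[i],w3.min().round(4),w3.max().round(4)
for n,(u,v),z0,z1 in [('large',(335,121),.003,.013),('small',(328,352),.003,.013),('steel',(327,255),.003,.013),('red',(415,201),.014,.03),('blk',(270,49),.003,.013),('blk',(231,187),.003,.013),('blk',(300,189),.003,.013)]:
    W=P[max(v-28,0):v+28,u-28:u+28].reshape(-1,3); k=W[(W[:,2]>z0)&(W[:,2]<z1)]; t=W[W[:,2]>np.nanmax(W[:,2])-.004]
    print(n,len(k),*hexfit(k[:,:2]),'tip',t.mean(0).round(4))
v,u=313,412; W=P[v-50:v+50,u-50:u+50].reshape(-1,3); k=W[W[:,2]>.045]; print('lobed rim',len(k),*hexfit(k[:,:2]),np.nanmax(k[:,2]))
r=k[:,:2]; pr=r@D.T; w=np.ptp(pr,axis=0); print('w by ang',[(int(a),round(x*1000,1)) for a,x in zip(ang[::5],w[::5])])
hsv=cv2.cvtColor(f['frame'],cv2.COLOR_RGB2HSV)
for n,lo,hi in [('blue',(105,120,40),(125,255,255)),('orange',(3,120,60),(18,255,255))]:
    m=cv2.inRange(hsv,lo,hi); cs,hh=cv2.findContours(m,cv2.RETR_CCOMP,cv2.CHAIN_APPROX_NONE)
    for c,h in zip(cs,hh[0]):
        if len(c)>40:
            g=np.array([ray(f,a,b,.012)[:2] for a,b in c[:,0]]); (x,y),rr=cv2.minEnclosingCircle((g*1000).astype(np.float32)); print(n,'hole' if h[3]>=0 else 'outer',round(x,1),round(y,1),'d',round(2*rr,1))
    
f=cam('top'); P=cloud(f); W=P[207:257,170:220].reshape(-1,3); k=W[W[:,2]>.034]; print('round rim',*hexfit(k[:,:2]))
```

```text
bench -0.001192709727659752
large 388 [0.6133 0.0699] 50.0 0.0294 0.0313 tip [0.6134 0.0697 0.043 ]
small 175 [ 0.6091 -0.1739] 34.0 0.0198 0.0211 tip [ 0.6091 -0.1756  0.0423]
steel 224 [ 0.6067 -0.0633] 32.0 0.0248 0.0269 tip [ 0.6067 -0.0639  0.0424]
red 636 [ 0.6917 -0.0041] 34.0 0.0293 0.031 tip [ 0.6923 -0.0046  0.0378]
blk 440 [0.5541 0.1327] 50.0 0.0295 0.0317 tip [0.5541 0.1325 0.0428]
blk 340 [0.5114 0.0064] 28.0 0.0295 0.0317 tip [0.5112 0.0064 0.0426]
blk 333 [0.5801 0.0048] 30.0 0.0294 0.0318 tip [0.5802 0.0049 0.0427]
lobed rim 2621 [ 0.673  -0.0683] 28.0 0.1135 0.1186 0.2972752435416232
w by ang [(0, np.float64(75.3)), (10, np.float64(56.3)), (20, np.float64(56.1)), (30, np.float64(56.1)), (40, np.float64(78.2)), (50, np.float64(99.5)), (60, np.float64(119.8)), (70, np.float64(137.8)), (80, np.float64(151.8)), (90, np.float64(161.5)), (100, np.float64(166.6)), (110, np.float64(167.9)), (120, np.float64(166.9)), (130, np.float64(161.1)), (140, np.float64(151.4)), (150, np.float64(137.2)), (160, np.float64(118.8)), (170, np.float64(97.1))]
blue outer 453.6 -145.4 d 221.6
blue hole 455.0 -78.7 d 29.6
blue hole 455.4 -48.3 d 31.7
blue outer 787.7 22.1 d 75.9
orange outer 454.9 119.1 d 143.0
orange hole 462.5 65.1 d 30.8
orange hole 457.9 114.9 d 63.7
round rim [0.5735 0.1199] 34.0 0.1173 0.1315
```

```bash
python3 - <<'E'
from h import *
f=np.load('w1.npy',allow_pickle=True).item(); P=cloud(f)
W=P[270:355,375:440].reshape(-1,3); k=W[(W[:,2]>.044)&(W[:,2]<.06)][:,:2]
print('lobed rim',cv2.minEnclosingCircle((k*1000).astype(np.float32)),(k.max(0)+k.min(0))/2,np.ptp(k,axis=0), len(k))
for a in range(0,180,10): print(a,(np.ptp(k@[np.cos(np.radians(a)),np.sin(np.radians(a))])*1000).round(1),end='; ')
W=P[330:425,255:318].reshape(-1,3); k=W[(W[:,2]>.005)&(W[:,2]<.05)]
for yaw in (-26,34,94):
    c,s=np.cos(np.radians(yaw)),np.sin(np.radians(yaw)); d=k[:,:2]-[.6091,-.1739]; a=d@[c,s]; b=d@[-s,c]; m=abs(b)<.016
    print('\nyaw',yaw,'along',(np.percentile(a[m],[0,100])*1000).round(1) if m.any() else None,m.sum(),'zmax',k[:,2].max().round(3))
f=cam('top'); P=cloud(f); W=P[207:257,170:220].reshape(-1,3); k=W[(W[:,2]>.034)&(W[:,2]<.045)][:,:2]; print('round',cv2.minEnclosingCircle((k*1000).astype(np.float32)),(k.max(0)+k.min(0))/2)
E
python3 plan.py 609,-174,130,-26 609,-174,6,-26 609,-174,126,-26
```

```text
lobed rim ((691.8611450195312, -120.6568603515625), 28.51243019104004) [ 0.69088179 -0.12059723] [0.05220776 0.0565194 ] 1296
0 52.2; 10 54.6; 20 55.4; 30 54.9; 40 53.2; 50 52.2; 60 54.2; 70 56.3; 80 57.0; 90 56.5; 100 54.4; 110 53.1; 120 54.7; 130 55.8; 140 56.4; 150 55.9; 160 54.1; 170 51.9; 
yaw -26 along None 0 zmax 0.017

yaw 34 along [-78.8 -47.8] 561 zmax 0.017

yaw 94 along None 0 zmax 0.017
round ((607.349853515625, 199.04107666015625), 23.10455894470215) [0.60734986 0.19191431]
t 3.73 at [600.2  -0.7 260.8] yaw -0.1 tilt [0.0004 0.0001] w 85.6 gf 0.0 F [ 0.1 -0.1 -0.1]
609,-174,130,-26 linear [-0.867, 0.045, 0.654] twist [0.0, -0.0, 0.576]
609,-174,6,-26 linear [0.0, 0.0, 0.62] twist [0.0, 0.0, 0.0]
609,-174,126,-26 linear [0.0, 0.0, -0.6] twist [0.0, 0.0, 0.0]
```

```bash
python3 -m jog '[{"fingers":-1,"linear":[-0.87,0.045,0.3],"twist":[0,0,0.576]},{"fingers":-1,"linear":[-0.87,0.045,0.3],"twist":[0,0,0.576]},{"fingers":-1,"linear":[-0.87,0.045,0.3],"twist":[0,0,0.576]},{"fingers":-1,"linear":[-0.87,0.045,0.65],"twist":[0,0,0.576]},{"fingers":-1,"linear":[-0.87,0.045,0.65],"twist":[0,0,0.576]},{"fingers":-1,"linear":[-0.87,0.045,0.65],"twist":[0,0,0.576]},{"fingers":-1,"linear":[-0.87,0.045,0.65],"twist":[0,0,0.576]},{"fingers":-1,"linear":[-0.87,0.045,0.65],"twist":[0,0,0.576]},{"fingers":-1,"linear":[-0.87,0.045,0.65],"twist":[0,0,0.576]},{"fingers":-1,"linear":[-0.87,0.045,0.65],"twist":[0,0,0.576]}]' 30
python3 plan.py 609,-174,5,-26 609,-174,125,-26
python3 - <<'E'
from h import *
f=cam('wrist'); save('w2.png',f['frame']); P=cloud(f)
k=P[(P[...,2]>.004)&(P[...,2]<.012)&(np.hypot(P[...,0]-.609,P[...,1]+.174)<.025)]; print(len(k),((k.max(0)+k.min(0))/2).round(4)); 
q=P[(P[...,2]>.038)&(P[...,2]<.05)&(np.hypot(P[...,0]-.609,P[...,1]+.174)<.015)]; print(len(q),q.mean(0))
E
```

```text
time: 4.57
tool_pos: [0.6106, -0.1747, 0.1338]
ee_rot: [2.661, 1.663, 0.006]
ft_force: [0.8, 0.1, -0.5]
grip_width: 0.0852
grip_force: 0.0
t 4.57 at [ 610.6 -174.7  133.8] yaw -26.0 tilt [ 0.0051 -0.0014] w 85.2 gf 0.0 F [ 0.8  0.1 -0.5]
609,-174,5,-26 linear [-0.001, -0.012, 0.644] twist [0.007, -0.001, 0.0]
609,-174,125,-26 linear [0.0, 0.0, -0.6] twist [0.0, 0.0, 0.0]
335 [ 0.6093 -0.176   0.008 ]
161 [ 0.60974643 -0.17576973  0.0418805 ]
```

View pics/w2.png

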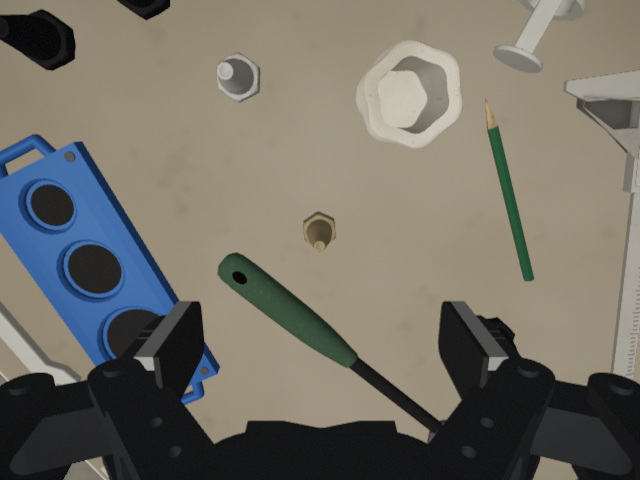

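The small nozzle is centred below the open gripper at (319,230), with its flats square to the fingers and the spatula handle clear. I'll descend and close.

```bash
python3 -m jog '[{"fingers":-1,"linear":[-0.004,0.002,0.2],"twist":[0,0,0]},{"fingers":-1,"linear":[-0.004,0.002,0.4],"twist":[0,0,0]},{"fingers":-1,"linear":[-0.004,0.002,0.55],"twist":[0,0,0]},{"fingers":-1,"linear":[-0.004,0.002,0.63],"twist":[0,0,0]},{"fingers":-1,"linear":[-0.004,0.002,0.63],"twist":[0,0,0]},{"fingers":1,"linear":[-0.004,0.002,0.63],"twist":[0,0,0]},{"fingers":1,"linear":[-0.004,0.002,0.63],"twist":[0,0,0]},{"fingers":1,"linear":[-0.004,0.002,0.63],"twist":[0,0,0]},{"fingers":1,"linear":[-0.004,0.002,0.63],"twist":[0,0,0]},{"fingers":1,"linear":[-0.004,0.002,0.63],"twist":[0,0,0]}]' 30
python3 plan.py 609,-175,85,-26
python3 - <<'E'
from h import *
f=cam('side'); save('s2.png',cv2.resize(f['frame'][220:330,160:320],None,fx=4,fy=4))
E
```

```text
time: 5.45
tool_pos: [0.6101, -0.1768, 0.0065]
ee_rot: [2.663, 1.661, 0.003]
ft_force: [0.5, -0.2, 0.2]
grip_width: 0.0253
grip_force: 0.0
t 5.45 at [ 610.1 -176.8    6.5] yaw -26.1 tilt [ 0.0033 -0.0012] w 25.3 gf 0.0 F [ 0.5 -0.2  0.2]
609,-175,85,-26 linear [0.006, -0.007, -0.392] twist [0.004, -0.0, -0.002]
```

View pics/s2.png

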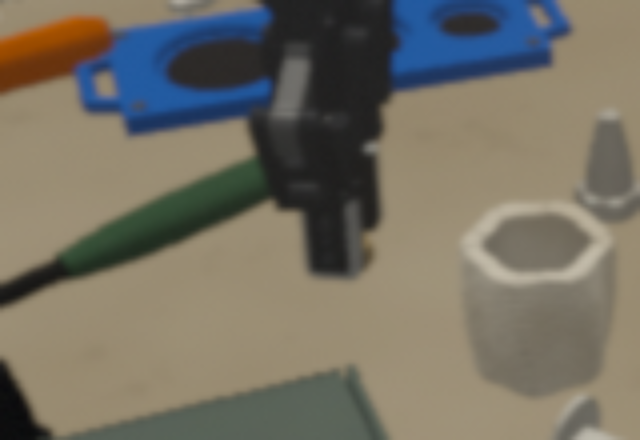

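The fingers are still closing on the nozzle at (340,270) in the crop, with the tips just off the bench. I'll finish the grip and lift.

```bash
python3 -m jog '[{"fingers":1,"linear":[0,0,0],"twist":[0,0,0]},{"fingers":1,"linear":[0,0,0],"twist":[0,0,0]},{"fingers":1,"linear":[0,0,0],"twist":[0,0,0]},{"fingers":1,"linear":[0,0,-0.1],"twist":[0,0,0]},{"fingers":1,"linear":[0,0,-0.3],"twist":[0,0,0]},{"fingers":1,"linear":[0,0,-0.6],"twist":[0,0,0]},{"fingers":1,"linear":[0,0,-0.6],"twist":[0,0,0]},{"fingers":1,"linear":[0,0,-0.6],"twist":[0,0,0]},{"fingers":1,"linear":[0,0,-0.6],"twist":[0,0,0]},{"fingers":1,"linear":[0,0,-0.6],"twist":[0,0,0]}]' 30
python3 plan.py 460,-100,130,0
```

```text
time: 6.33
tool_pos: [0.608, -0.1761, 0.1228]
ee_rot: [-2.664, -1.661, 0.003]
ft_force: [0.9, 0.5, -1.4]
grip_width: 0.0202
grip_force: 29.5
t 6.33 at [ 608.  -176.1  122.8] yaw -26.1 tilt [-0.0026  0.0011] w 20.2 gf 29.5 F [ 0.9  0.5 -1.4]
460,-100,130,0 linear [0.016, -0.832, -0.034] twist [-0.004, -0.001, -0.58]
```

```bash
python3 -m jog '[{"fingers":1,"linear":[0.08,-0.83,-0.2],"twist":[0,0,-0.58]},{"fingers":1,"linear":[0.08,-0.83,-0.2],"twist":[0,0,-0.58]},{"fingers":1,"linear":[0.08,-0.83,-0.2],"twist":[0,0,-0.58]},{"fingers":1,"linear":[0.08,-0.83,-0.2],"twist":[0,0,-0.58]},{"fingers":1,"linear":[0.08,-0.83,-0.2],"twist":[0,0,-0.58]},{"fingers":1,"linear":[0.08,-0.83,-0.2],"twist":[0,0,-0.58]},{"fingers":1,"linear":[0.08,-0.83,-0.2],"twist":[0,0,-0.58]},{"fingers":1,"linear":[0.08,-0.83,-0.2],"twist":[0,0,-0.58]},{"fingers":1,"linear":[0.08,-0.83,-0.2],"twist":[0,0,-0.58]},{"fingers":1,"linear":[0.08,-0.83,-0.2],"twist":[0,0,-0.58]}]' 30
python3 plan.py
python3 - <<'E'
from h import *
f=cam('wrist'); save('w3.png',f['frame']); P=cloud(f); print(f['o'])
hsv=cv2.cvtColor(f['frame'],cv2.COLOR_RGB2HSV); m=cv2.inRange(hsv,(0,0,0),(180,140,70))
cs,_=cv2.findContours(m,cv2.RETR_LIST,cv2.CHAIN_APPROX_NONE)
for c in cs:
    if 800<cv2.contourArea(c)<20000:
        g=np.array([ray(f,a,b,.007)[:2] for a,b in c[:,0]],np.float32)*1000; e=cv2.fitEllipse(g); print(cv2.boundingRect(c),'floor c',np.round(e[0],1),np.round(e[1],1))
E
```

```text
time: 7.17
tool_pos: [0.4674, -0.0895, 0.1635]
ee_rot: [-2.221, -2.22, 0.001]
ft_force: [-0.3, 0.7, 0.0]
grip_width: 0.0195
grip_force: 29.6
t 7.17 at [467.4 -89.5 163.5] yaw -0.0 tilt [-0.0017  0.0006] w 19.5 gf 29.6 F [-0.3  0.7  0. ]
[ 0.46847673 -0.01789275  0.30528716]
(283, 187, 37, 36) floor c [452.8 -80.6] [27.1 27.3]
(455, 64, 58, 45) floor c [580.9   4.4] [29.5 37. ]
(359, 61, 48, 46) floor c [510.9   5.5] [30.2 30.9]
(0, 0, 121, 211) floor c [272.7 -19.7] [ 86.9 156.2]
```

View pics/w3.png

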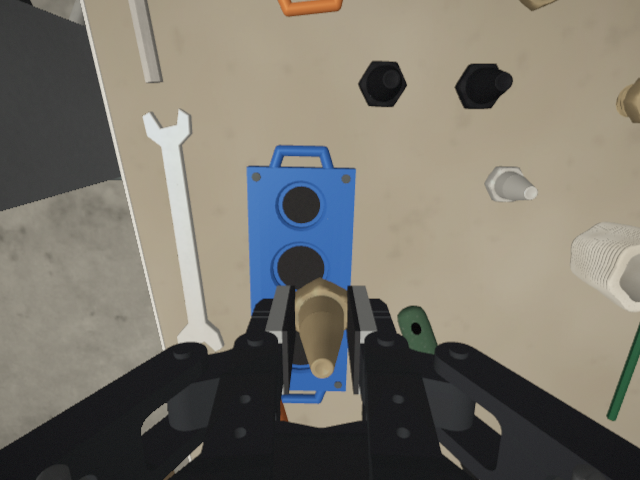

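```bash
python3 - <<'E'
from h import *
s=get_state(); f=cam('wrist'); P=cloud(f)
Q=R.from_rotvec(s['ee_rot']).inv().apply(P[270:385,296:347].reshape(-1,3)-s['tool_pos'])*1000
Q=Q[(Q[:,2]>-45)&(Q[:,2]<15)&~np.isnan(Q[:,0])]
print('tip',Q[Q[:,2]<Q[:,2].min()+3].mean(0).round(1),Q[:,2].min().round(1))
for z in range(-36,14,4):
    k=Q[abs(Q[:,2]-z)<2]
    if len(k)>3: print(z,len(k),k.min(0).round(1),k.max(0).round(1))
E
python3 plan.py 453,-80.5,60,0 453,-80.5,15,0
```

```text
tip [ -0.2   1.1 -36.2] -37.7
-36 534 [ -4.7  -2.9 -37.7] [  3.7   4.9 -34. ]
-32 291 [ -1.7  -3.6 -34. ] [  4.9   5.9 -30. ]
-28 327 [ -2.   -4.7 -30. ] [  5.3   6.4 -26. ]
-24 339 [ -2.6  -5.6 -26. ] [  6.3   7.3 -22. ]
-20 355 [ -2.3  -6.1 -22. ] [  6.9   8.2 -18. ]
-16 356 [ -2.8  -7.  -18. ] [  7.6   8.7 -14. ]
-12 269 [ -2.2  -7.2 -14. ] [  7.8   8.9 -10. ]
-8 260 [  0.3  -7.3 -10. ] [ 8.2  9.1 -6. ]
-4 631 [-8.9 -8.9 -5.9] [12.  10.7 -2. ]
0 354 [-9.8 -8.9 -2. ] [11.9 10.8  2. ]
4 185 [ 5.7 -9.1  2. ] [12.2 10.9  6. ]
8 13 [ 6. -6.  6.] [10.3 10.5  7.3]
t 7.27 at [467.3 -89.4 163.9] yaw -0.0 tilt [-0.0011  0.0004] w 20.2 gf 29.6 F [ 0.3  0.3 -1.1]
453,-80.5,60,0 linear [0.044, -0.071, 0.519] twist [-0.001, -0.001, -0.001]
453,-80.5,15,0 linear [0.0, 0.0, 0.225] twist [0.0, 0.0, 0.0]
```

```bash
python3 -m jog '[{"fingers":1,"linear":[0.046,-0.077,0.1],"twist":[0,0,0]},{"fingers":1,"linear":[0.046,-0.077,0.25],"twist":[0,0,0]},{"fingers":1,"linear":[0.046,-0.077,0.4],"twist":[0,0,0]},{"fingers":1,"linear":[0.046,-0.077,0.55],"twist":[0,0,0]},{"fingers":1,"linear":[0.046,-0.077,0.65],"twist":[0,0,0]},{"fingers":1,"linear":[0.046,-0.077,0.65],"twist":[0,0,0]},{"fingers":1,"linear":[0.046,-0.077,0.65],"twist":[0,0,0]},{"fingers":1,"linear":[0.046,-0.077,0.65],"twist":[0,0,0]},{"fingers":1,"linear":[0.046,-0.077,0.65],"twist":[0,0,0]},{"fingers":1,"linear":[0.046,-0.077,0.65],"twist":[0,0,0]}]' 30
python3 plan.py 452,-80.3,14,0
```

```text
time: 8.1
tool_pos: [0.4531, -0.0803, 0.0365]
ee_rot: [2.219, 2.219, 0.003]
ft_force: [1.4, -0.3, -0.6]
grip_width: 0.0201
grip_force: 29.6
t 8.1 at [453.1 -80.3  36.5] yaw 0.0 tilt [ 0.0039 -0.0011] w 20.1 gf 29.6 F [ 1.4 -0.3 -0.6]
452,-80.3,14,0 linear [0.0, -0.006, 0.113] twist [0.005, 0.001, 0.0]
```

```bash
python3 -m jog '[{"fingers":1,"linear":[0,-0.004,0.03],"twist":[0,0,0]},{"fingers":1,"linear":[0,-0.004,0.06],"twist":[0,0,0]},{"fingers":1,"linear":[0,-0.004,0.08],"twist":[0,0,0]},{"fingers":1,"linear":[0,-0.004,0.1],"twist":[0,0,0]},{"fingers":1,"linear":[0,-0.004,0.1],"twist":[0,0,0]},{"fingers":1,"linear":[0,-0.004,0.1],"twist":[0,0,0]},{"fingers":1,"linear":[0,-0.004,0.1],"twist":[0,0,0]},{"fingers":1,"linear":[0,-0.004,0.1],"twist":[0,0,0]},{"fingers":1,"linear":[0,-0.004,0.1],"twist":[0,0,0]},{"fingers":1,"linear":[0,-0.004,0.1],"twist":[0,0,0]}]' 30
python3 plan.py 452,-80.3,14,0
python3 - <<'E'
from h import *
s=get_state(); f=cam('wrist'); save('w4.png',f['frame'][150:450,160:480]); P=cloud(f)
Q=P[270:385,296:347].reshape(-1,3); print('tip z',np.nanmax(Q[:,2]))
E
```

```text
time: 8.93
tool_pos: [0.4507, -0.0798, 0.0146]
ee_rot: [2.221, 2.222, 0.0]
ft_force: [-0.2, -0.2, 0.1]
grip_width: 0.0202
grip_force: 29.6
t 8.93 at [450.7 -79.8  14.6] yaw 0.0 tilt [0.0002 0.0001] w 20.2 gf 29.6 F [-0.2 -0.2  0.1]
452,-80.3,14,0 linear [-0.003, 0.006, 0.003] twist [0.0, -0.0, 0.0]
tip z 0.052670915838167257
```

View pics/w4.png

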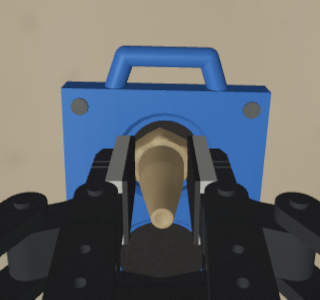

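```bash
python3 -m jog '[{"fingers":1,"linear":[-0.002,0.006,0],"twist":[0,0,0]},{"fingers":1,"linear":[-0.002,0.006,0],"twist":[0,0,0]},{"fingers":1,"linear":[-0.002,0.006,0.004],"twist":[0,0,0]},{"fingers":1,"linear":[-0.002,0.006,0.008],"twist":[0,0,0]},{"fingers":1,"linear":[-0.002,0.006,0.012],"twist":[0,0,0]},{"fingers":1,"linear":[-0.002,0.006,0.012],"twist":[0,0,0]},{"fingers":1,"linear":[-0.002,0.006,0.012],"twist":[0,0,0]},{"fingers":1,"linear":[-0.002,0.006,0.012],"twist":[0,0,0]},{"fingers":1,"linear":[-0.002,0.006,0.012],"twist":[0,0,0]},{"fingers":1,"linear":[-0.002,0.006,0.012],"twist":[0,0,0]}]' 30
python3 plan.py
python3 - <<'E'
from h import *
f=cam('wrist'); P=cloud(f); print('tip z',np.nanmax(P[270:385,296:347,2]))
E
```

```text
time: 9.82
tool_pos: [0.4521, -0.0803, 0.0133]
ee_rot: [2.221, 2.222, 0.0]
ft_force: [-3.0, -0.1, 7.6]
grip_width: 0.0199
grip_force: 30.4
t 9.82 at [452.1 -80.3  13.3] yaw 0.0 tilt [ 0.0004 -0.0001] w 19.9 gf 30.4 F [-3.  -0.1  7.6]
tip z 0.05165434863413722
```

```bash
python3 -m jog '[{"fingers":0,"linear":[0,0,0],"twist":[0,0,0]},{"fingers":0,"linear":[0,0,0],"twist":[0,0,0]},{"fingers":0,"linear":[0,0,0],"twist":[0,0,0]},{"fingers":0,"linear":[0,0,-0.02],"twist":[0,0,0]},{"fingers":0,"linear":[0,0,-0.1],"twist":[0,0,0]},{"fingers":0,"linear":[0,0,-0.3],"twist":[0,0,0]},{"fingers":0,"linear":[0,0,-0.6],"twist":[0,0,0]},{"fingers":0,"linear":[0,0,-0.6],"twist":[0,0,0]},{"fingers":0,"linear":[0,0,-0.6],"twist":[0,0,0]},{"fingers":0,"linear":[0,0,-0.6],"twist":[0,0,0]}]' 30
python3 plan.py 560,-40,190,-26 691.5,-4.5,150,-26 691.5,-4.5,60,-26
python3 - <<'E'
from h import *
f=cam('wrist'); save('w5.png',f['frame'][100:450,100:540]); P=cloud(f)
k=P[(P[...,2]>.02)&(P[...,2]<.07)&(np.hypot(P[...,0]-.452,P[...,1]+.08)<.018)]; print('top z',k[:,2].max(), k[k[:,2]>k[:,2].max()-.003].mean(0).round(4))
E
```

```text
time: 10.7
tool_pos: [0.4528, -0.0805, 0.1338]
ee_rot: [2.219, 2.22, 0.003]
ft_force: [-0.1, 0.3, -0.7]
grip_width: 0.0428
grip_force: 0.0
t 10.7 at [452.8 -80.5 133.8] yaw 0.0 tilt [ 0.0035 -0.001 ] w 42.8 gf 0.0 F [-0.1  0.3 -0.7]
560,-40,190,-26 linear [0.202, 0.537, -0.28] twist [0.005, 0.0, 0.578]
691.5,-4.5,150,-26 linear [0.448, 0.513, 0.2] twist [0.0, 0.0, 0.0]
691.5,-4.5,60,-26 linear [0.0, 0.0, 0.45] twist [0.0, 0.0, 0.0]
top z 0.051555087792349436 [ 0.4528 -0.0807  0.0498]
```

View pics/w5.png

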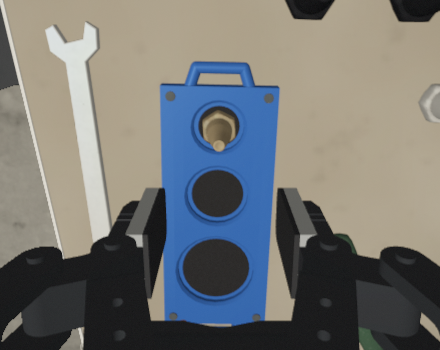

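The small nozzle stands upright in its well at crop (218,127). Next I'll measure the remaining blue wells and go for the reducer.

```bash
cat > wells.py <<'E'
from h import *
f=cam('wrist'); hsv=cv2.cvtColor(f['frame'],cv2.COLOR_RGB2HSV); m=cv2.inRange(hsv,(0,0,0),(180,140,75)); m=cv2.morphologyEx(m,cv2.MORPH_OPEN,np.ones((5,5)))
cs,_=cv2.findContours(m,cv2.RETR_LIST,cv2.CHAIN_APPROX_NONE)
for c in cs:
    a=cv2.contourArea(c); per=cv2.arcLength(c,True)
    if 500<a<20000 and 4*np.pi*a/per**2>.75:
        g=np.array([ray(f,x,y,.007)[:2] for x,y in c[:,0]],np.float32)*1000; e=cv2.fitEllipse(g); print(cv2.boundingRect(c),'floor c',np.round(e[0],1),np.round(e[1],1))
E
python3 wells.py
python3 -m jog '[{"fingers":-0.6,"linear":[0.2,0.54,-0.28],"twist":[0,0,0.578]},{"fingers":-0.6,"linear":[0.2,0.54,-0.28],"twist":[0,0,0.578]},{"fingers":-0.6,"linear":[0.2,0.54,-0.28],"twist":[0,0,0.578]},{"fingers":-0.6,"linear":[0.2,0.54,-0.28],"twist":[0,0,0.578]},{"fingers":-0.6,"linear":[0.38,1,-0.1],"twist":[0,0,0.578]},{"fingers":-0.6,"linear":[0.38,1,-0.1],"twist":[0,0,0.578]},{"fingers":-0.6,"linear":[0.38,1,-0.1],"twist":[0,0,0.578]},{"fingers":-0.6,"linear":[0.38,1,-0.1],"twist":[0,0,0.578]},{"fingers":-0.6,"linear":[0.38,1,-0.1],"twist":[0,0,0.578]},{"fingers":-0.6,"linear":[0.38,1,-0.1],"twist":[0,0,0.578]}]' 30
python3 plan.py 691.5,-4.5,100,-26 691.5,-4.5,8,-26
python3 - <<'E'
from h import *
f=cam('wrist'); save('w6.png',f['frame']); P=cloud(f)
k=P[(P[...,2]>.022)&(P[...,2]<.05)&(np.hypot(P[...,0]-.6915,P[...,1]+.0045)<.03)]; print(len(k),((k.max(0)+k.min(0))/2).round(4)); q=k[k[:,2]>.034]; print(q.mean(0))
E
```

```text
(286, 342, 65, 56) floor c [ 450.1 -194.5] [49.6 50. ]
(295, 272, 50, 47) floor c [ 451.5 -131.8] [36.  36.2]
(494, 73, 71, 50) floor c [581.9   4.5] [29.3 42.3]
(387, 71, 53, 49) floor c [510.5   5.6] [30.1 31.5]
time: 11.63
tool_pos: [0.6507, -0.0043, 0.1504]
ee_rot: [-2.663, -1.664, 0.005]
ft_force: [-1.5, -0.5, -0.2]
grip_width: 0.0677
grip_force: 0.0
t 11.63 at [650.7  -4.3 150.4] yaw -26.0 tilt [-0.0036  0.    ] w 67.7 gf 0.0 F [-1.5 -0.5 -0.2]
691.5,-4.5,100,-26 linear [0.089, 0.185, 0.251] twist [-0.004, 0.002, 0.0]
691.5,-4.5,8,-26 linear [0.0, 0.0, 0.46] twist [0.0, 0.0, 0.0]
1620 [ 0.6926 -0.0047  0.0311]
[ 0.69250677 -0.00446309  0.03777168]
```

```bash
python3 -m jog '[{"fingers":-0.6,"linear":[0.09,0.187,0],"twist":[0,0,0]},{"fingers":-0.6,"linear":[0.09,0.187,0.1],"twist":[0,0,0]},{"fingers":-0.6,"linear":[0.09,0.187,0.25],"twist":[0,0,0]},{"fingers":-0.6,"linear":[0.09,0.187,0.4],"twist":[0,0,0]},{"fingers":-0.6,"linear":[0.09,0.187,0.5],"twist":[0,0,0]},{"fingers":-0.6,"linear":[0.09,0.187,0.6],"twist":[0,0,0]},{"fingers":-0.6,"linear":[0.09,0.187,0.65],"twist":[0,0,0]},{"fingers":-0.6,"linear":[0.09,0.187,0.7],"twist":[0,0,0]},{"fingers":-0.6,"linear":[0.09,0.187,0.7],"twist":[0,0,0]},{"fingers":-0.6,"linear":[0.09,0.187,0.7],"twist":[0,0,0]}]' 30
python3 -m jog '[{"fingers":1,"linear":[0,0,0.01],"twist":[0,0,0]},{"fingers":1,"linear":[0,0,0.01],"twist":[0,0,0]},{"fingers":1,"linear":[0,0,0.01],"twist":[0,0,0]},{"fingers":1,"linear":[0,0,0.01],"twist":[0,0,0]},{"fingers":1,"linear":[0,0,0.01],"twist":[0,0,0]},{"fingers":1,"linear":[0,0,0.01],"twist":[0,0,0]},{"fingers":1,"linear":[0,0,0.01],"twist":[0,0,0]},{"fingers":1,"linear":[0,0,0.01],"twist":[0,0,0]},{"fingers":1,"linear":[0,0,0.01],"twist":[0,0,0]},{"fingers":1,"linear":[0,0,0.01],"twist":[0,0,0]}]' 30
python3 plan.py 692,-4.5,100,-26 570,-70,160,0 451.5,-132,100,0
```

```text
time: 12.52
tool_pos: [0.6935, -0.0047, 0.0131]
ee_rot: [2.664, 1.664, 0.001]
ft_force: [0.5, -0.5, 0.6]
grip_width: 0.0683
grip_force: 0.0
time: 13.35
tool_pos: [0.6942, -0.0044, 0.0115]
ee_rot: [2.663, 1.664, 0.003]
ft_force: [0.9, -0.4, 5.5]
grip_width: 0.0287
grip_force: 30.5
t 13.35 at [694.2  -4.4  11.5] yaw -26.0 tilt [ 0.0023 -0.0001] w 28.7 gf 30.5 F [ 0.9 -0.4  5.5]
692,-4.5,100,-26 linear [-0.005, -0.009, -0.442] twist [0.003, -0.001, 0.0]
570,-70,160,0 linear [-0.562, -0.405, -0.3] twist [0.0, 0.0, -0.578]
451.5,-132,100,0 linear [-0.31, -0.592, 0.3] twist [0.0, 0.0, 0.0]
```

```bash
python3 -m jog '[{"fingers":1,"linear":[0,0,-0.1],"twist":[0,0,0]},{"fingers":1,"linear":[0,0,-0.3],"twist":[0,0,0]},{"fingers":1,"linear":[0,0,-0.5],"twist":[0,0,0]},{"fingers":1,"linear":[0,0,-0.7],"twist":[0,0,0]},{"fingers":1,"linear":[-0.57,-0.42,-0.75],"twist":[0,0,-0.578]},{"fingers":1,"linear":[-0.57,-0.42,-0.75],"twist":[0,0,-0.578]},{"fingers":1,"linear":[-0.57,-0.42,-0.75],"twist":[0,0,-0.578]},{"fingers":1,"linear":[-0.57,-0.42,-0.75],"twist":[0,0,-0.578]},{"fingers":1,"linear":[-0.57,-0.42,-0.75],"twist":[0,0,-0.578]},{"fingers":1,"linear":[-0.57,-0.42,-0.75],"twist":[0,0,-0.578]}]' 30
python3 plan.py 451,-131.8,120,0 451,-131.8,20,0
```

```text
time: 14.18
tool_pos: [0.5673, -0.0703, 0.1598]
ee_rot: [-2.224, -2.219, -0.001]
ft_force: [0.2, 0.1, 0.5]
grip_width: 0.0288
grip_force: 30.0
t 14.18 at [567.3 -70.3 159.8] yaw -0.1 tilt [0.0001 0.0005] w 28.8 gf 30.0 F [0.2 0.1 0.5]
451,-131.8,120,0 linear [-0.309, -0.581, 0.199] twist [0.0, -0.001, -0.003]
451,-131.8,20,0 linear [0.0, 0.0, 0.5] twist [0.0, 0.0, 0.0]
```

```bash
python3 -m jog '[{"fingers":1,"linear":[-0.308,-0.581,0.1],"twist":[0,0,0]},{"fingers":1,"linear":[-0.308,-0.581,0.1],"twist":[0,0,0]},{"fingers":1,"linear":[-0.308,-0.581,0.1],"twist":[0,0,0]},{"fingers":1,"linear":[-0.308,-0.581,0.15],"twist":[0,0,0]},{"fingers":1,"linear":[-0.308,-0.581,0.35],"twist":[0,0,0]},{"fingers":1,"linear":[-0.308,-0.581,0.5],"twist":[0,0,0]},{"fingers":1,"linear":[-0.308,-0.581,0.6],"twist":[0,0,0]},{"fingers":1,"linear":[-0.308,-0.581,0.65],"twist":[0,0,0]},{"fingers":1,"linear":[-0.308,-0.581,0.65],"twist":[0,0,0]},{"fingers":1,"linear":[-0.308,-0.581,0.65],"twist":[0,0,0]}]' 30
python3 plan.py 451,-131.8,19,0
python3 - <<'E'
from h import *
s=get_state(); f=cam('wrist'); P=cloud(f)
Q=R.from_rotvec(s['ee_rot']).inv().apply(P[200:420,240:400].reshape(-1,3)-s['tool_pos'])*1000
Q=Q[(Q[:,2]<-20)&(Q[:,2]>-32)&(np.hypot(Q[:,0],Q[:,1])<9)]; print('reducer top',Q.mean(0).round(1),Q[:,2].min().round(1))
E
```

```text
time: 15.02
tool_pos: [0.4526, -0.1314, 0.0301]
ee_rot: [-2.221, -2.222, -0.0]
ft_force: [-0.1, -0.3, -1.3]
grip_width: 0.0287
grip_force: 30.2
t 15.02 at [ 452.6 -131.4   30.1] yaw 0.0 tilt [-0.0002  0.0004] w 28.7 gf 30.2 F [-0.1 -0.3 -1.3]
451,-131.8,19,0 linear [-0.002, -0.008, 0.056] twist [-0.0, -0.0, 0.001]
reducer top [ -0.2   0.7 -25.7] -28.1
```

```bash
python3 -m jog '[{"fingers":1,"linear":[-0.002,-0.006,0.02],"twist":[0,0,0]},{"fingers":1,"linear":[-0.002,-0.006,0.04],"twist":[0,0,0]},{"fingers":1,"linear":[-0.002,-0.006,0.052],"twist":[0,0,0]},{"fingers":1,"linear":[-0.002,-0.006,0.058],"twist":[0,0,0]},{"fingers":1,"linear":[-0.002,-0.006,0.058],"twist":[0,0,0]},{"fingers":1,"linear":[-0.002,-0.006,0.058],"twist":[0,0,0]},{"fingers":1,"linear":[-0.002,-0.006,0.058],"twist":[0,0,0]},{"fingers":1,"linear":[-0.002,-0.006,0.058],"twist":[0,0,0]},{"fingers":1,"linear":[-0.002,-0.006,0.058],"twist":[0,0,0]},{"fingers":1,"linear":[-0.002,-0.006,0.058],"twist":[0,0,0]}]' 30
python3 plan.py 451,-131.8,19,0
```

```text
time: 15.9
tool_pos: [0.4505, -0.1321, 0.0186]
ee_rot: [2.221, 2.222, 0.0]
ft_force: [0.6, -0.1, -0.5]
grip_width: 0.0289
grip_force: 30.2
t 15.9 at [ 450.5 -132.1   18.6] yaw 0.0 tilt [ 0.0001 -0.    ] w 28.9 gf 30.2 F [ 0.6 -0.1 -0.5]
451,-131.8,19,0 linear [0.001, 0.002, -0.002] twist [0.0, 0.0, 0.0]
```

Almost on the floor of the well. I'll go 1 mm more, release and retreat.

```bash
python3 -m jog '[{"fingers":1,"linear":[0,0.002,0.004],"twist":[0,0,0]},{"fingers":1,"linear":[0,0.002,0.004],"twist":[0,0,0]},{"fingers":0,"linear":[0,0.002,0.004],"twist":[0,0,0]},{"fingers":0,"linear":[0,0.002,0.004],"twist":[0,0,0]},{"fingers":0,"linear":[0,0.002,0.004],"twist":[0,0,0]},{"fingers":0,"linear":[0,0.002,0.004],"twist":[0,0,0]},{"fingers":0,"linear":[0,0.002,-0.1],"twist":[0,0,0]},{"fingers":0,"linear":[0,0.002,-0.3],"twist":[0,0,0]},{"fingers":0,"linear":[0,0.002,-0.7],"twist":[0,0,0]},{"fingers":0,"linear":[0,0.002,-0.7],"twist":[0,0,0]}]' 30
python3 plan.py 530,60,190,0 600,130,200,0
python3 - <<'E'
from h import *
f=cam('wrist'); save('w7.png',f['frame'][100:450,100:540]); P=cloud(f)
for n,c in [('noz',(.452,-.08)),('red',(.4515,-.132))]:
    k=P[(P[...,2]>.02)&(P[...,2]<.07)&(np.hypot(P[...,0]-c[0],P[...,1]-c[1])<.018)]; print(n,'top',np.percentile(k[:,2],98), k[k[:,2]>k[:,2].max()-.003].mean(0).round(4))
E
```

```text
time: 16.73
tool_pos: [0.4506, -0.1319, 0.16]
ee_rot: [-2.221, -2.221, 0.0]
ft_force: [0.4, -0.7, -0.1]
grip_width: 0.0429
grip_force: 0.0
t 16.73 at [ 450.6 -131.9  160. ] yaw 0.0 tilt [-0.0004  0.0003] w 42.9 gf 0.0 F [ 0.4 -0.7 -0.1]
530,60,190,0 linear [0.959, 0.397, -0.15] twist [-0.001, -0.0, 0.0]
600,130,200,0 linear [0.35, 0.35, -0.05] twist [0.0, 0.0, 0.0]
noz top 0.050583964078290376 [ 0.4527 -0.0808  0.0497]
red top 0.045843980130205894 [ 0.4515 -0.1336  0.0449]
```

View pics/w7.png

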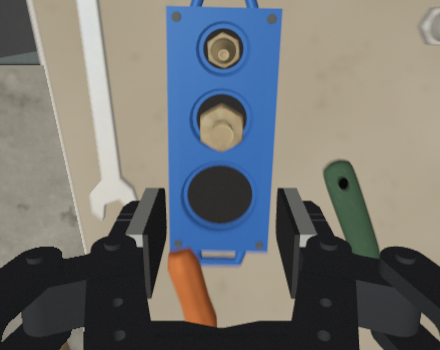

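The small nozzle, crop (224,48), and the reducer, (221,125), are both seated upright. Next is the round cup.

```bash
python3 -m jog '[{"fingers":-1,"linear":[0.96,0.4,-0.2],"twist":[0,0,0]},{"fingers":-1,"linear":[0.96,0.4,-0.2],"twist":[0,0,0]},{"fingers":-1,"linear":[0.96,0.4,-0.2],"twist":[0,0,0]},{"fingers":-1,"linear":[0.96,0.4,-0.2],"twist":[0,0,0]},{"fingers":-1,"linear":[0.96,0.4,-0.2],"twist":[0,0,0]},{"fingers":-1,"linear":[0.96,0.4,-0.2],"twist":[0,0,0]},{"fingers":-1,"linear":[0.96,0.4,-0.2],"twist":[0,0,0]},{"fingers":-1,"linear":[0.96,0.4,-0.2],"twist":[0,0,0]},{"fingers":-1,"linear":[0.96,0.4,-0.2],"twist":[0,0,0]},{"fingers":-1,"linear":[0.96,0.4,-0.2],"twist":[0,0,0]}]'
python3 -m jog '[{"fingers":-1,"linear":[0.5,0.39,0],"twist":[0,0,0]},{"fingers":-1,"linear":[0.5,0.39,0],"twist":[0,0,0]},{"fingers":-1,"linear":[0.5,0.39,0],"twist":[0,0,0]},{"fingers":-1,"linear":[0.5,0.39,0],"twist":[0,0,0]},{"fingers":-1,"linear":[0.5,0.39,0],"twist":[0,0,0]},{"fingers":-1,"linear":[0.5,0.39,0],"twist":[0,0,0]},{"fingers":-1,"linear":[0.5,0.39,0],"twist":[0,0,0]},{"fingers":-1,"linear":[0.5,0.39,0],"twist":[0,0,0]},{"fingers":-1,"linear":[0.5,0.39,0],"twist":[0,0,0]},{"fingers":-1,"linear":[0.5,0.39,0],"twist":[0,0,0]}]'
python3 - <<'E'
from h import *
f=cam('wrist'); save('w8.png',f['frame']); P=cloud(f)
k=P[(P[...,2]>.033)&(P[...,2]<.045)&(np.hypot(P[...,0]-.609,P[...,1]-.207)<.036)][:,:2]; print(len(k),cv2.minEnclosingCircle((k*1000).astype(np.float32)),(k.max(0)+k.min(0))/2)
E
python3 plan.py 608,208,100,0
```

```text
time: 17.62
tool_pos: [0.5303, 0.0585, 0.1979]
ee_rot: [-2.223, -2.219, 0.002]
ft_force: [0.1, -0.6, -0.8]
grip_width: 0.0857
grip_force: 0.0
time: 18.45
tool_pos: [0.6086, 0.1591, 0.1993]
ee_rot: [2.222, 2.22, 0.001]
ft_force: [0.7, 0.4, 0.0]
grip_width: 0.0853
grip_force: 0.0
1928 ((609.855712890625, 208.15032958984375), 24.823762893676758) [0.6100884  0.20816227]
t 18.5 at [608.6 159.3 199.2] yaw -0.0 tilt [0.0009 0.0002] w 85.3 gf 0.0 F [ 0.1 -0.2  0.2]
608,208,100,0 linear [0.243, -0.004, 0.496] twist [0.001, -0.0, -0.001]
```

View pics/w8.png

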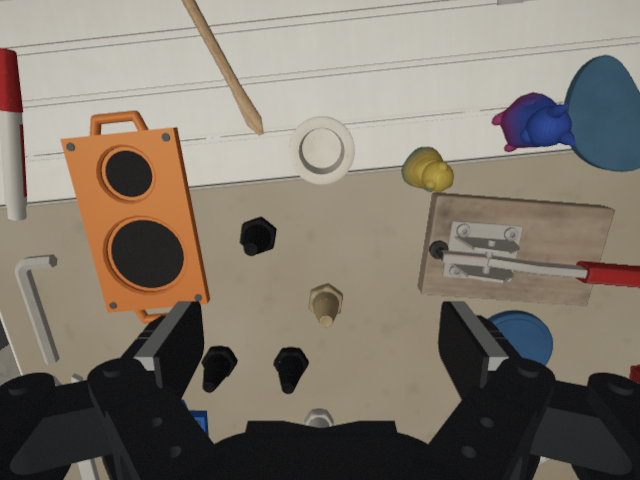

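The round cup is at (322,150). The stick tip (258,130) and the toy (428,170) are close, so I'll approach at yaw 25° with the fingers part-open.

```bash
python3 - <<'E'
from h import *
f=cam('wrist'); P=cloud(f)
r=np.hypot(P[...,0]-.6095,P[...,1]-.208); k=P[(r<.03)]; print('rim z',np.nanpercentile(k[:,2],98),'board z',np.nanmedian(P[(r>.035)&(r<.045)][:,2]))
c,s=np.cos(np.radians(25)),np.sin(np.radians(25)); d=P[...,:2]-[.6095,.208]; a=d@[c,s]; b=d@[-s,c]; m=(abs(b)<.014)&(abs(a)>.03)&(abs(a)<.07)&(P[...,2]>.006); print('obst',(a[m]*1000).round(0).min() if m.any() else None,(a[m]*1000).max() if m.any() else None, m.sum())
E
python3 plan.py 609.5,208,110,25 609.5,208,10,25
```

```text
rim z 0.039840900685344544 board z 0.28066147860068236
obst -70.0 -41.00800337202776 4751
t 18.55 at [608.6 159.5 199. ] yaw -0.0 tilt [0.0007 0.0002] w 85.3 gf 0.0 F [ 0.5 -0.9  0.6]
609.5,208,110,25 linear [0.242, 0.004, 0.445] twist [0.001, -0.0, -0.556]
609.5,208,10,25 linear [0.0, 0.0, 0.5] twist [0.0, 0.0, 0.0]
```

Run:
```python
from h import *
f=cam('wrist'); P=cloud(f); P[P[...,2]>.1]=np.nan
r=np.hypot(P[...,0]-.6095,P[...,1]-.208); print('board z',np.nanmedian(P[(r>.035)&(r<.045)][:,2]))
for yaw in (0,15,25,35,45):
    c,s=np.cos(np.radians(yaw)),np.sin(np.radians(yaw)); d=P[...,:2]-[.6095,.208]; a=d@[c,s]; b=d@[-s,c]; m=(abs(b)<.014)&(abs(a)>.029)&(abs(a)<.07)&(P[...,2]>.006); n=a[m&(a<0)]*1000;p=a[m&(a>0)]*1000; print(yaw,n.max().round() if len(n) else None,p.min().round() if len(p) else None)
```

```text
board z -0.0011897349605894947
0 -48.0 67.0
15 None None
25 None None
35 None None
45 None None
```

```bash
python3 -m jog '[{"fingers":-0.7,"linear":[0.243,0.004,0.2],"twist":[0,0,-0.556]},{"fingers":-0.7,"linear":[0.243,0.004,0.2],"twist":[0,0,-0.556]},{"fingers":-0.7,"linear":[0.243,0.004,0.3],"twist":[0,0,-0.556]},{"fingers":-0.7,"linear":[0.243,0.004,0.4],"twist":[0,0,-0.556]},{"fingers":-0.7,"linear":[0.243,0.004,0.5],"twist":[0,0,-0.556]},{"fingers":-0.7,"linear":[0.243,0.004,0.6],"twist":[0,0,-0.556]},{"fingers":-0.7,"linear":[0.243,0.004,0.7],"twist":[0,0,-0.556]},{"fingers":-0.7,"linear":[0.243,0.004,0.8],"twist":[0,0,-0.556]},{"fingers":-0.7,"linear":[0.243,0.004,0.93],"twist":[0,0,-0.556]},{"fingers":-0.7,"linear":[0.243,0.004,0.93],"twist":[0,0,-0.556]}]' 25
python3 -m jog '[{"fingers":1,"linear":[0,0,0.01],"twist":[0,0,0]},{"fingers":1,"linear":[0,0,0.01],"twist":[0,0,0]},{"fingers":1,"linear":[0,0,0.01],"twist":[0,0,0]},{"fingers":1,"linear":[0,0,0.01],"twist":[0,0,0]},{"fingers":1,"linear":[0,0,0.01],"twist":[0,0,0]},{"fingers":1,"linear":[0,0,0.01],"twist":[0,0,0]},{"fingers":1,"linear":[0,0,-0.1],"twist":[0,0,0]},{"fingers":1,"linear":[0,0,-0.3],"twist":[0,0,0]},{"fingers":1,"linear":[0,0,-0.6],"twist":[0,0,0]},{"fingers":1,"linear":[0,0,-0.6],"twist":[0,0,0]}]' 25
python3 plan.py 560,40,170,0 480,-120,170,0 450,-194.5,120,0
```

```text
time: 19.43
tool_pos: [0.6054, 0.2075, 0.0062]
ee_rot: [-1.683, -2.643, 0.013]
ft_force: [-1.8, 0.1, -1.7]
grip_width: 0.0726
grip_force: 0.0
time: 20.27
tool_pos: [0.6121, 0.2092, 0.1397]
ee_rot: [1.684, 2.644, 0.011]
ft_force: [0.8, -0.2, 0.8]
grip_width: 0.0484
grip_force: 26.3
t 20.27 at [612.1 209.2 139.7] yaw 25.0 tilt [0.0096 0.0024] w 48.4 gf 26.3 F [ 0.8 -0.2  0.8]
560,40,170,0 linear [-0.657, -0.593, -0.156] twist [0.013, -0.0, 0.556]
480,-120,170,0 linear [-0.8, -0.4, 0.0] twist [0.0, 0.0, 0.0]
450,-194.5,120,0 linear [-0.372, -0.15, 0.25] twist [0.0, 0.0, 0.0]
```

```bash
python3 -m jog '[{"fingers":1,"linear":[-0.2,-0.18,-0.15],"twist":[0,0,0.2]},{"fingers":1,"linear":[-0.4,-0.36,-0.15],"twist":[0,0,0.35]},{"fingers":1,"linear":[-0.657,-0.593,-0.15],"twist":[0,0,0.556]},{"fingers":1,"linear":[-0.657,-0.593,-0.15],"twist":[0,0,0.556]},{"fingers":1,"linear":[-0.657,-0.593,-0.15],"twist":[0,0,0.556]},{"fingers":1,"linear":[-0.657,-0.593,-0.15],"twist":[0,0,0.556]},{"fingers":1,"linear":[-0.657,-0.593,-0.15],"twist":[0,0,0.556]},{"fingers":1,"linear":[-0.657,-0.593,-0.15],"twist":[0,0,0.556]},{"fingers":1,"linear":[-0.657,-0.593,-0.15],"twist":[0,0,0.556]},{"fingers":1,"linear":[-0.657,-0.593,-0.15],"twist":[0,0,0.556]}]'
python3 -m jog '[{"fingers":1,"linear":[-0.2,-0.1,0],"twist":[0,0,0]},{"fingers":1,"linear":[-0.4,-0.2,0],"twist":[0,0,0]},{"fingers":1,"linear":[-0.6,-0.3,0],"twist":[0,0,0]},{"fingers":1,"linear":[-0.8,-0.4,0],"twist":[0,0,0]},{"fingers":1,"linear":[-0.8,-0.4,0],"twist":[0,0,0]},{"fingers":1,"linear":[-0.8,-0.4,0],"twist":[0,0,0]},{"fingers":1,"linear":[-0.8,-0.4,0],"twist":[0,0,0]},{"fingers":1,"linear":[-0.8,-0.4,0],"twist":[0,0,0]},{"fingers":1,"linear":[-0.8,-0.4,0],"twist":[0,0,0]},{"fingers":1,"linear":[-0.8,-0.4,0],"twist":[0,0,0]}]'
python3 plan.py 449.7,-194.5,60,0
python3 - <<'E'
from h import *
s=get_state(); f=cam('wrist'); P=cloud(f); save('w9.png',f['frame'][120:460,150:500])
Q=R.from_rotvec(s['ee_rot']).inv().apply(P.reshape(-1,3)-s['tool_pos'])*1000
print('rim z',[len(Q[(np.hypot(Q[:,0],Q[:,1])<29)&(abs(Q[:,2]-z)<2)]) for z in range(-45,11,4)])
for z in (-28,-24):
  k=Q[(abs(Q[:,2]-z)<4)&(np.hypot(Q[:,0],Q[:,1])<29)]; print(len(k), (k.max(0)+k.min(0))/2,np.ptp(k,axis=0),k[:,2].min())
E
```

```text
time: 21.1
tool_pos: [0.558, 0.0406, 0.1623]
ee_rot: [-2.219, -2.224, -0.0]
ft_force: [0.3, -0.3, -0.4]
grip_width: 0.0486
grip_force: 26.3
time: 21.93
tool_pos: [0.4785, -0.1194, 0.1624]
ee_rot: [-2.218, -2.224, -0.0]
ft_force: [0.0, -0.2, -0.8]
grip_width: 0.0486
grip_force: 26.4
t 21.93 at [ 478.5 -119.4  162.4] yaw 0.2 tilt [-0.      0.0005] w 48.6 gf 26.4 F [ 0.  -0.2 -0.8]
449.7,-194.5,60,0 linear [-0.376, -0.145, 0.512] twist [-0.0, -0.001, 0.003]
rim z [38, 732, 658, 445, 3797, 6318, 1648, 1581, 1209, 1150, 932, 716, 647, 2241]
9718 [ -0.76022758  -0.07986761 -27.99957986] [50.36771985 53.26762922  7.99857198] -31.99886584583844
10820 [ -0.59392036  -0.07026493 -24.00077383] [50.70033429 53.28683457  7.9980793 ] -27.999813474105018
```

View pics/w9.png

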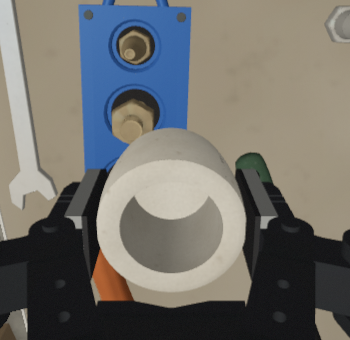

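The cup is held upright and centred between the pads. I'll move it over its well.

```bash
python3 -m jog '[{"fingers":1,"linear":[-0.2,-0.07,0],"twist":[0,0,0]},{"fingers":1,"linear":[-0.374,-0.145,0.05],"twist":[0,0,0]},{"fingers":1,"linear":[-0.374,-0.145,0.15],"twist":[0,0,0]},{"fingers":1,"linear":[-0.374,-0.145,0.3],"twist":[0,0,0]},{"fingers":1,"linear":[-0.374,-0.145,0.45],"twist":[0,0,0]},{"fingers":1,"linear":[-0.374,-0.145,0.55],"twist":[0,0,0]},{"fingers":1,"linear":[-0.374,-0.145,0.63],"twist":[0,0,0]},{"fingers":1,"linear":[-0.374,-0.145,0.65],"twist":[0,0,0]},{"fingers":1,"linear":[-0.374,-0.145,0.65],"twist":[0,0,0]},{"fingers":1,"linear":[-0.374,-0.145,0.65],"twist":[0,0,0]}]'
python3 -m jog '[{"fingers":1,"linear":[0,0,0],"twist":[0,0,0]},{"fingers":1,"linear":[0,0,0],"twist":[0,0,0]},{"fingers":1,"linear":[0,0,0.01],"twist":[0,0,0]},{"fingers":1,"linear":[0,0,0.02],"twist":[0,0,0]},{"fingers":1,"linear":[0,0,0.03],"twist":[0,0,0]},{"fingers":1,"linear":[0,0,0.03],"twist":[0,0,0]},{"fingers":1,"linear":[0,0,0.03],"twist":[0,0,0]},{"fingers":1,"linear":[0,0,0.03],"twist":[0,0,0]},{"fingers":1,"linear":[0,0,0.03],"twist":[0,0,0]},{"fingers":1,"linear":[0,0,0.03],"twist":[0,0,0]}]'
python3 plan.py 449.7,-194,19,0
```

```text
time: 22.82
tool_pos: [0.4496, -0.1954, 0.0332]
ee_rot: [2.22, 2.222, 0.001]
ft_force: [0.3, 0.2, -1.1]
grip_width: 0.0486
grip_force: 26.4
time: 23.65
tool_pos: [0.4489, -0.1955, 0.0265]
ee_rot: [2.221, 2.222, 0.0]
ft_force: [0.1, -0.2, 0.2]
grip_width: 0.0485
grip_force: 26.4
t 23.65 at [ 448.9 -195.5   26.5] yaw 0.0 tilt [0.0001 0.    ] w 48.5 gf 26.4 F [ 0.1 -0.2  0.2]
449.7,-194,19,0 linear [0.007, 0.004, 0.038] twist [0.0, -0.0, 0.0]
```

```bash
python3 -m jog '[{"fingers":1,"linear":[0.007,0.004,0],"twist":[0,0,0]},{"fingers":1,"linear":[0.007,0.004,0],"twist":[0,0,0]},{"fingers":1,"linear":[0.007,0.004,0.01],"twist":[0,0,0]},{"fingers":1,"linear":[0.007,0.004,0.02],"twist":[0,0,0]},{"fingers":1,"linear":[0.007,0.004,0.03],"twist":[0,0,0]},{"fingers":1,"linear":[0.007,0.004,0.036],"twist":[0,0,0]},{"fingers":1,"linear":[0.007,0.004,0.036],"twist":[0,0,0]},{"fingers":1,"linear":[0.007,0.004,0.036],"twist":[0,0,0]},{"fingers":1,"linear":[0.007,0.004,0.036],"twist":[0,0,0]},{"fingers":1,"linear":[0.007,0.004,0.036],"twist":[0,0,0]}]'
python3 plan.py 449.7,-194,19,0
python3 - <<'E'
from h import *
f=cam('wrist'); P=cloud(f); r=np.hypot(P[...,0]-.45,P[...,1]+.195); k=P[(r<.027)&(P[...,2]<.065)]; print('rim z',np.nanpercentile(k[:,2],90))
E
```

```text
time: 24.48
tool_pos: [0.4497, -0.1941, 0.0194]
ee_rot: [2.221, 2.222, 0.0]
ft_force: [-0.5, 0.1, -0.7]
grip_width: 0.0486
grip_force: 26.4
t 24.48 at [ 449.7 -194.1   19.4] yaw 0.0 tilt [ 0.0002 -0.0001] w 48.6 gf 26.4 F [-0.5  0.1 -0.7]
449.7,-194,19,0 linear [0.001, 0.0, 0.002] twist [0.0, 0.0, 0.0]
rim z 0.047086476701171255
```

```bash
python3 -m jog '[{"fingers":1,"linear":[0,0,0.006],"twist":[0,0,0]},{"fingers":1,"linear":[0,0,0.01],"twist":[0,0,0]},{"fingers":1,"linear":[0,0,0.01],"twist":[0,0,0]},{"fingers":-0.6,"linear":[0,0,0.01],"twist":[0,0,0]},{"fingers":-0.6,"linear":[0,0,0.01],"twist":[0,0,0]},{"fingers":-0.6,"linear":[0,0,0.01],"twist":[0,0,0]},{"fingers":-0.6,"linear":[0,0,-0.1],"twist":[0,0,0]},{"fingers":-0.6,"linear":[0,0,-0.3],"twist":[0,0,0]},{"fingers":-0.6,"linear":[0,0,-0.6],"twist":[0,0,0]},{"fingers":-0.6,"linear":[0,0,-0.8],"twist":[0,0,0]}]'
python3 - <<'E'
from h import *
f=cam('wrist'); save('w10.png',f['frame'][100:450,100:540]); P=cloud(f)
r=np.hypot(P[...,0]-.45,P[...,1]+.195); k=P[(r<.03)&(P[...,2]<.065)&(P[...,2]>.04)]; print('rim',np.nanpercentile(k[:,2],[10,50,90]),(k.max(0)+k.min(0))/2,np.polyfit(k[:,0],k[:,2],1)[0],np.polyfit(k[:,1],k[:,2],1)[0])
E
python3 plan.py 520,-30,190,-5 600,60,190,-10
```

```text
time: 25.37
tool_pos: [0.4489, -0.1937, 0.1634]
ee_rot: [-2.22, -2.22, 0.001]
ft_force: [1.0, -0.7, 0.4]
grip_width: 0.0679
grip_force: 0.0
rim [0.04366971 0.04538756 0.04645907] [ 0.4506608  -0.19446417  0.04403956] -0.0005785201002054673 -0.0031286645047667646
t 25.42 at [ 453.5 -196.3  174.2] yaw 0.0 tilt [ 0.0144 -0.0082] w 68.3 gf 0.0 F [ 2.6 -1.3  6.2]
520,-30,190,-5 linear [0.831, 0.334, -0.081] twist [0.019, 0.01, 0.112]
600,60,190,-10 linear [0.483, 0.359, 0.0] twist [0.0, 0.0, 0.111]
```

View pics/w10.png

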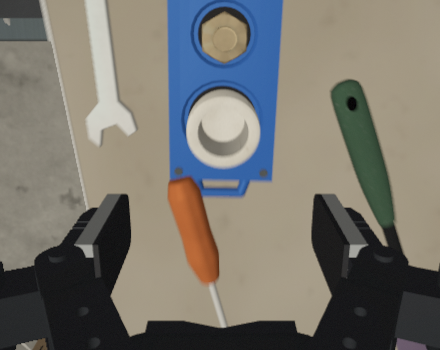

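The round cup is level in its well at crop (224,128). Next is the large nozzle.

```bash
python3 -m jog '[{"fingers":-0.5,"linear":[0.2,0.08,-0.1],"twist":[0,0,0.112]},{"fingers":-0.5,"linear":[0.4,0.16,-0.1],"twist":[0,0,0.112]},{"fingers":-0.5,"linear":[0.6,0.25,-0.1],"twist":[0,0,0.112]},{"fingers":-0.5,"linear":[0.83,0.33,-0.1],"twist":[0,0,0.112]},{"fingers":-0.5,"linear":[0.83,0.33,-0.1],"twist":[0,0,0.112]},{"fingers":-0.5,"linear":[0.83,0.33,-0.1],"twist":[0,0,0.112]},{"fingers":-0.5,"linear":[0.83,0.33,-0.1],"twist":[0,0,0.112]},{"fingers":-0.5,"linear":[0.83,0.33,-0.1],"twist":[0,0,0.112]},{"fingers":-0.5,"linear":[0.83,0.33,-0.1],"twist":[0,0,0.112]},{"fingers":-0.5,"linear":[0.83,0.33,-0.1],"twist":[0,0,0.112]}]'
python3 plan.py 612.5,70,140,-10
```

```text
time: 26.25
tool_pos: [0.5153, -0.0293, 0.1825]
ee_rot: [2.319, 2.12, -0.0]
ft_force: [0.2, -0.8, -0.1]
grip_width: 0.0638
grip_force: 0.0
t 26.25 at [515.3 -29.3 182.5] yaw -5.1 tilt [-0.0001 -0.0002] w 63.8 gf 0.0 F [ 0.2 -0.8 -0.1]
612.5,70,140,-10 linear [0.538, 0.44, 0.213] twist [-0.0, 0.0, 0.108]
```

```bash
python3 -m jog '[{"fingers":-0.5,"linear":[0.2,0.15,0],"twist":[0,0,0.108]},{"fingers":-0.5,"linear":[0.4,0.33,0.1],"twist":[0,0,0.108]},{"fingers":-0.5,"linear":[0.538,0.44,0.2],"twist":[0,0,0.108]},{"fingers":-0.5,"linear":[0.538,0.44,0.21],"twist":[0,0,0.108]},{"fingers":-0.5,"linear":[0.538,0.44,0.21],"twist":[0,0,0.108]},{"fingers":-0.5,"linear":[0.538,0.44,0.21],"twist":[0,0,0.108]},{"fingers":-0.5,"linear":[0.538,0.44,0.21],"twist":[0,0,0.108]},{"fingers":-0.5,"linear":[0.538,0.44,0.21],"twist":[0,0,0.108]},{"fingers":-0.5,"linear":[0.538,0.44,0.21],"twist":[0,0,0.108]},{"fingers":-0.5,"linear":[0.538,0.44,0.21],"twist":[0,0,0.108]}]'
python3 - <<'E'
from h import *
f=cam('wrist'); save('w11.png',f['frame'][60:460,80:560]); P=cloud(f)
r=np.hypot(P[...,0]-.613,P[...,1]-.07); k=P[(P[...,2]>.003)&(P[...,2]<.012)&(r<.025)]; print(len(k),((k.max(0)+k.min(0))/2).round(4)); q=P[(P[...,2]>.039)&(P[...,2]<.05)&(r<.02)]; print(q.mean(0))
E
python3 plan.py 612.5,70,5,-10
```

```text
time: 27.08
tool_pos: [0.6127, 0.0704, 0.142]
ee_rot: [2.405, 2.019, 0.003]
ft_force: [-0.4, -0.0, 0.6]
grip_width: 0.0641
grip_force: 0.0
575 [0.6136 0.071  0.0075]
[0.6137293  0.070635   0.04227211]
t 27.13 at [612.7  70.6 141.8] yaw -10.0 tilt [0.0017 0.0001] w 63.8 gf 0.0 F [ 0.6  0.6 -0.7]
612.5,70,5,-10 linear [-0.004, -0.002, 0.684] twist [0.002, -0.0, 0.001]
```

View pics/w11.png

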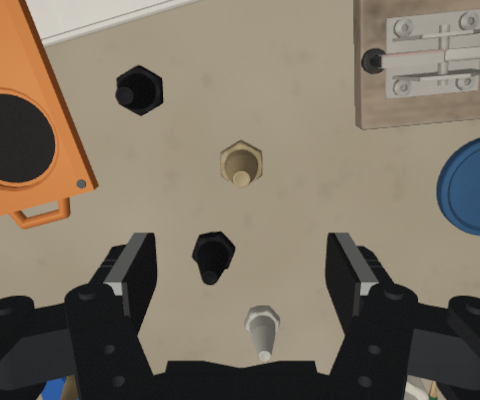

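The brass large nozzle at crop (241,163) has its flats square to the fingers, and the black ones are clear of the path. I'll descend and grip.

```bash
python3 -m jog '[{"fingers":-0.5,"linear":[0,0.001,0.15],"twist":[0,0,0]},{"fingers":-0.5,"linear":[0,0.001,0.3],"twist":[0,0,0]},{"fingers":-0.5,"linear":[0,0.001,0.45],"twist":[0,0,0]},{"fingers":-0.5,"linear":[0,0.001,0.55],"twist":[0,0,0]},{"fingers":-0.5,"linear":[0,0.001,0.63],"twist":[0,0,0]},{"fingers":-0.5,"linear":[0,0.001,0.675],"twist":[0,0,0]},{"fingers":-0.5,"linear":[0,0.001,0.675],"twist":[0,0,0]},{"fingers":-0.5,"linear":[0,0.001,0.675],"twist":[0,0,0]},{"fingers":-0.5,"linear":[0,0.001,0.675],"twist":[0,0,0]},{"fingers":-0.5,"linear":[0,0.001,0.675],"twist":[0,0,0]}]' 30
python3 plan.py 612.5,70,4.5,-10
```

```text
time: 27.97
tool_pos: [0.6143, 0.0714, 0.0078]
ee_rot: [2.403, 2.02, 0.005]
ft_force: [0.1, 0.4, -0.7]
grip_width: 0.0644
grip_force: 0.0
t 27.97 at [614.3  71.4   7.8] yaw -9.9 tilt [0.0038 0.0002] w 64.4 gf 0.0 F [ 0.1  0.4 -0.7]
612.5,70,4.5,-10 linear [-0.008, -0.008, 0.016] twist [0.005, -0.001, 0.002]
```

```bash
python3 -m jog '[{"fingers":1,"linear":[-0.002,-0.003,0.009],"twist":[0,0,0]},{"fingers":1,"linear":[-0.002,-0.003,0.009],"twist":[0,0,0]},{"fingers":1,"linear":[-0.002,-0.003,0.009],"twist":[0,0,0]},{"fingers":1,"linear":[-0.002,-0.003,0.009],"twist":[0,0,0]},{"fingers":1,"linear":[-0.002,-0.003,0.009],"twist":[0,0,0]},{"fingers":1,"linear":[-0.002,-0.003,0.009],"twist":[0,0,0]},{"fingers":1,"linear":[-0.002,-0.003,0.009],"twist":[0,0,0]},{"fingers":1,"linear":[-0.002,-0.003,0.009],"twist":[0,0,0]},{"fingers":1,"linear":[-0.002,-0.003,0.009],"twist":[0,0,0]},{"fingers":1,"linear":[-0.002,-0.003,0.009],"twist":[0,0,0]}]' 30
python3 plan.py 612.5,70,130,-10 500,130,170,-5
```

```text
time: 28.8
tool_pos: [0.6126, 0.0711, 0.0045]
ee_rot: [2.404, 2.021, 0.001]
ft_force: [-1.1, -0.2, 5.5]
grip_width: 0.0284
grip_force: 30.2
t 28.8 at [612.6  71.1   4.5] yaw -9.9 tilt [0.001  0.0001] w 28.4 gf 30.2 F [-1.1 -0.2  5.5]
612.5,70,130,-10 linear [-0.005, 0.001, -0.628] twist [0.001, -0.0, 0.003]
500,130,170,-5 linear [0.198, -0.606, -0.2] twist [0.0, 0.0, -0.111]
```

```bash
python3 -m jog '[{"fingers":1,"linear":[0,0,-0.1],"twist":[0,0,0]},{"fingers":1,"linear":[0,0,-0.3],"twist":[0,0,0]},{"fingers":1,"linear":[0,0,-0.5],"twist":[0,0,0]},{"fingers":1,"linear":[0,0,-0.7],"twist":[0,0,0]},{"fingers":1,"linear":[0.1,-0.2,-0.8],"twist":[0,0,-0.1]},{"fingers":1,"linear":[0.23,-0.4,-0.8],"twist":[0,0,-0.2]},{"fingers":1,"linear":[0.23,-0.6,-0.8],"twist":[0,0,-0.34]},{"fingers":1,"linear":[0.23,-0.76,-0.8],"twist":[0,0,-0.34]},{"fingers":1,"linear":[0.23,-0.76,-0.8],"twist":[0,0,-0.34]},{"fingers":1,"linear":[0.23,-0.76,-0.8],"twist":[0,0,-0.34]}]'
python3 -m jog '[{"fingers":1,"linear":[0,0,0],"twist":[0,0,0]},{"fingers":1,"linear":[0,0,0],"twist":[0,0,0]},{"fingers":1,"linear":[0,0,0],"twist":[0,0,0]},{"fingers":1,"linear":[0,0,0],"twist":[0,0,0]},{"fingers":1,"linear":[0,0,0],"twist":[0,0,0]},{"fingers":1,"linear":[0,0,0],"twist":[0,0,0]},{"fingers":1,"linear":[0,0,0],"twist":[0,0,0]},{"fingers":1,"linear":[0,0,0],"twist":[0,0,0]},{"fingers":1,"linear":[0,0,0],"twist":[0,0,0]},{"fingers":1,"linear":[0,0,0],"twist":[0,0,0]}]'
python3 wells.py
python3 - <<'E'
from h import *
s=get_state(); f=cam('wrist'); P=cloud(f)
Q=R.from_rotvec(s['ee_rot']).inv().apply(P.reshape(-1,3)-s['tool_pos'])*1000
Q=Q[(Q[:,2]>-45)&(Q[:,2]<12)&(np.hypot(Q[:,0],Q[:,1])<20)]
t=Q[Q[:,2]<-34]; print('tip',((t.max(0)+t.min(0))/2).round(1),t.mean(0).round(1),t[:,2].min().round(1)); k=Q[(Q[:,2]>-3)&(Q[:,2]<2)&(abs(Q[:,1])<16)]; print(k.min(0).round(1),k.max(0).round(1))
E
python3 plan.py
```

```text
time: 29.63
tool_pos: [0.4677, 0.1429, 0.1624]
ee_rot: [-2.111, -2.325, 0.003]
ft_force: [0.6, -0.6, 0.1]
grip_width: 0.0284
grip_force: 29.9
time: 30.47
tool_pos: [0.4704, 0.1425, 0.1639]
ee_rot: [-2.114, -2.324, -0.0]
ft_force: [0.5, 0.6, -0.9]
grip_width: 0.0284
grip_force: 29.9
(404, 217, 42, 43) floor c [554.8 131.9] [29.3 37.8]
(259, 209, 80, 74) floor c [455.4 117. ] [58.6 63. ]
(271, 129, 52, 52) floor c [449.  186.8] [37.1 37.2]
tip [  0.6   0.5 -39.5] [  1.3   0.4 -37.7] -45.0
[-11.6 -13.4  -3. ] [16.1 14.9  2. ]
t 30.57 at [470.3 142.5 163.9] yaw 5.4 tilt [0.0001 0.0001] w 28.2 gf 29.9 F [ 0.8 -0.5 -0.1]
```

```bash
python3 plan.py 448.4,186.6,40,5.5
python3 - <<'E'
print()
E
```

```text
t 30.57 at [470.3 142.5 163.9] yaw 5.4 tilt [0.0001 0.0001] w 28.2 gf 29.9 F [ 0.8 -0.5 -0.1]
448.4,186.6,40,5.5 linear [0.23, -0.088, 0.619] twist [0.0, -0.0, -0.002]
```

```bash
python3 -m jog '[{"fingers":1,"linear":[0.15,-0.05,0],"twist":[0,0,0]},{"fingers":1,"linear":[0.23,-0.088,0.1],"twist":[0,0,0]},{"fingers":1,"linear":[0.23,-0.088,0.2],"twist":[0,0,0]},{"fingers":1,"linear":[0.23,-0.088,0.35],"twist":[0,0,0]},{"fingers":1,"linear":[0.23,-0.088,0.5],"twist":[0,0,0]},{"fingers":1,"linear":[0.23,-0.088,0.6],"twist":[0,0,0]},{"fingers":1,"linear":[0.23,-0.088,0.68],"twist":[0,0,0]},{"fingers":1,"linear":[0.23,-0.088,0.7],"twist":[0,0,0]},{"fingers":1,"linear":[0.23,-0.088,0.7],"twist":[0,0,0]},{"fingers":1,"linear":[0.23,-0.088,0.7],"twist":[0,0,0]}]'
python3 -m jog '[{"fingers":1,"linear":[0,0,0],"twist":[0,0,0]},{"fingers":1,"linear":[0,0,0],"twist":[0,0,0]},{"fingers":1,"linear":[0,0,0],"twist":[0,0,0]},{"fingers":1,"linear":[0,0,0],"twist":[0,0,0]},{"fingers":1,"linear":[0,0,0],"twist":[0,0,0]},{"fingers":1,"linear":[0,0,0],"twist":[0,0,0]},{"fingers":1,"linear":[0,0,0],"twist":[0,0,0]},{"fingers":1,"linear":[0,0,0],"twist":[0,0,0]},{"fingers":1,"linear":[0,0,0],"twist":[0,0,0]},{"fingers":1,"linear":[0,0,0],"twist":[0,0,0]}]'
python3 plan.py 448.4,186.6,13,5.5
```

```text
time: 31.4
tool_pos: [0.4491, 0.1868, 0.0247]
ee_rot: [2.114, 2.323, 0.002]
ft_force: [0.5, -0.0, 0.5]
grip_width: 0.0281
grip_force: 29.9
time: 32.23
tool_pos: [0.4485, 0.1866, 0.0238]
ee_rot: [-2.114, -2.324, -0.0]
ft_force: [0.5, 0.1, -0.2]
grip_width: 0.0284
grip_force: 29.9
t 32.23 at [448.5 186.6  23.8] yaw 5.4 tilt [-0.0001  0.0001] w 28.4 gf 29.9 F [ 0.5  0.1 -0.2]
448.4,186.6,13,5.5 linear [-0.0, -0.0, 0.054] twist [-0.0, -0.0, -0.002]
```

```bash
python3 -m jog '[{"fingers":1,"linear":[0,0,0.015],"twist":[0,0,0]},{"fingers":1,"linear":[0,0,0.03],"twist":[0,0,0]},{"fingers":1,"linear":[0,0,0.042],"twist":[0,0,0]},{"fingers":1,"linear":[0,0,0.05],"twist":[0,0,0]},{"fingers":1,"linear":[0,0,0.056],"twist":[0,0,0]},{"fingers":1,"linear":[0,0,0.06],"twist":[0,0,0]},{"fingers":1,"linear":[0,0,0.06],"twist":[0,0,0]},{"fingers":1,"linear":[0,0,0.06],"twist":[0,0,0]},{"fingers":1,"linear":[0,0,0.06],"twist":[0,0,0]},{"fingers":1,"linear":[0,0,0.06],"twist":[0,0,0]}]'
python3 plan.py
python3 - <<'E'
from h import *
f=cam('wrist'); P=cloud(f); r=np.hypot(P[...,0]-.4485,P[...,1]-.1866); k=P[(r<.012)&(P[...,2]<.06)]; print('tip z',np.nanpercentile(k[:,2],98),k[k[:,2]>np.nanmax(k[:,2])-.003].mean(0))
E
```

```text
time: 33.07
tool_pos: [0.4486, 0.1867, 0.012]
ee_rot: [2.114, 2.324, 0.0]
ft_force: [0.1, -1.0, -0.1]
grip_width: 0.0282
grip_force: 29.9
t 33.07 at [448.6 186.7  12. ] yaw 5.4 tilt [0.0003 0.0001] w 28.2 gf 29.9 F [ 0.1 -1.  -0.1]
tip z 0.050999217508072105 [0.44933958 0.18609512 0.05023137]
```

```bash
python3 -m jog '[{"fingers":1,"linear":[0,0,0.003],"twist":[0,0,0]},{"fingers":1,"linear":[0,0,0.003],"twist":[0,0,0]},{"fingers":-0.3,"linear":[0,0,0.003],"twist":[0,0,0]},{"fingers":-0.3,"linear":[0,0,0.003],"twist":[0,0,0]},{"fingers":-0.3,"linear":[0,0,0.003],"twist":[0,0,0]},{"fingers":-0.3,"linear":[0,0,0.003],"twist":[0,0,0]},{"fingers":-0.3,"linear":[0,0,-0.1],"twist":[0,0,0]},{"fingers":-0.3,"linear":[0,0,-0.3],"twist":[0,0,0]},{"fingers":-0.3,"linear":[0,0,-0.5],"twist":[0,0,0]},{"fingers":-0.3,"linear":[0,0,-0.7],"twist":[0,0,0]}]'
python3 -m jog '[{"fingers":-0.9,"linear":[-0.15,0.1,-0.05],"twist":[0,0,0]},{"fingers":-0.9,"linear":[-0.3,0.2,-0.1],"twist":[0,0,0]},{"fingers":-0.9,"linear":[-0.45,0.3,-0.1],"twist":[0,0,0]},{"fingers":-0.9,"linear":[-0.55,0.35,-0.1],"twist":[0,0,0]},{"fingers":-0.9,"linear":[-0.55,0.35,-0.1],"twist":[0,0,0]},{"fingers":-0.9,"linear":[-0.55,0.35,-0.1],"twist":[0,0,0]},{"fingers":-0.9,"linear":[-0.55,0.35,-0.1],"twist":[0,0,0]},{"fingers":-0.9,"linear":[-0.55,0.35,-0.1],"twist":[0,0,0]},{"fingers":-0.9,"linear":[-0.55,0.35,-0.1],"twist":[0,0,0]},{"fingers":-0.9,"linear":[-0.55,0.35,-0.1],"twist":[0,0,0]}]'
python3 wells.py
python3 - <<'E'
from h import *
f=cam('wrist'); save('w12.png',f['frame'][:400,100:540]); P=cloud(f); P[P[...,2]>.07]=np.nan; r=np.hypot(P[...,0]-.449,P[...,1]-.187); k=P[(r<.012)]; print('tip',k[k[:,2]>np.nanmax(k[:,2])-.003].mean(0),len(k))
E
python3 plan.py 610,-50,200,0 690,-120.5,140,-10
```

```text
time: 33.95
tool_pos: [0.4478, 0.1864, 0.1529]
ee_rot: [-2.113, -2.323, 0.002]
ft_force: [1.7, 0.9, 0.6]
grip_width: 0.0551
grip_force: 0.0
time: 34.78
tool_pos: [0.5281, 0.0846, 0.1719]
ee_rot: [-2.112, -2.325, -0.0]
ft_force: [1.1, -0.2, -0.2]
grip_width: 0.0806
grip_force: 0.0
(353, 293, 38, 46) floor c [581.    2.1] [28.8 43.5]
(272, 284, 39, 46) floor c [511.2   3.8] [29.5 41.5]
(340, 134, 42, 42) floor c [554.1 132.7] [30.1 30.6]
(189, 123, 82, 83) floor c [456.1 115.7] [61.9 62. ]
tip [0.44956847 0.18543048 0.05005743] 1066
t 34.88 at [528.3  84.4 171.9] yaw 5.5 tilt [0.0002 0.0001] w 81.3 gf 0.0 F [ 0.2 -0.4 -0. ]
610,-50,200,0 linear [-0.708, 0.343, -0.14] twist [0.0, -0.0, 0.122]
690,-120.5,140,-10 linear [-0.352, 0.4, 0.3] twist [0.0, 0.0, 0.222]
```

View pics/w12.png

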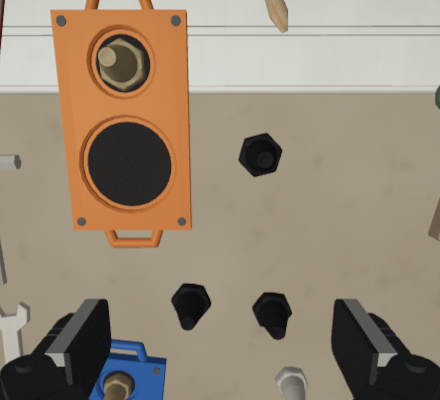

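The large nozzle is standing in its well at crop (121,62). The lobed cup well is at camera position (456,116) mm. Next I'll go to the lobed cup and check the finger clearance.

```bash
python3 -m jog '[{"fingers":-0.9,"linear":[-0.15,0.08,-0.1],"twist":[0,0,0.122]},{"fingers":-0.9,"linear":[-0.3,0.15,-0.14],"twist":[0,0,0.122]},{"fingers":-0.9,"linear":[-0.5,0.25,-0.14],"twist":[0,0,0.122]},{"fingers":-0.9,"linear":[-0.708,0.343,-0.14],"twist":[0,0,0.122]},{"fingers":-0.9,"linear":[-0.708,0.343,-0.14],"twist":[0,0,0.122]},{"fingers":-0.9,"linear":[-0.708,0.343,-0.14],"twist":[0,0,0.122]},{"fingers":-0.9,"linear":[-0.708,0.343,-0.14],"twist":[0,0,0.122]},{"fingers":-0.9,"linear":[-0.708,0.343,-0.14],"twist":[0,0,0.122]},{"fingers":-0.9,"linear":[-0.708,0.343,-0.14],"twist":[0,0,0.122]},{"fingers":-0.9,"linear":[-0.708,0.343,-0.14],"twist":[0,0,0.122]}]'
python3 -m jog '[{"fingers":-0.8,"linear":[-0.15,0.15,0],"twist":[0,0,0.2]},{"fingers":-0.8,"linear":[-0.3,0.3,0.1],"twist":[0,0,0.222]},{"fingers":-0.8,"linear":[-0.35,0.4,0.2],"twist":[0,0,0.222]},{"fingers":-0.8,"linear":[-0.35,0.4,0.25],"twist":[0,0,0.222]},{"fingers":-0.8,"linear":[-0.35,0.4,0.25],"twist":[0,0,0.222]},{"fingers":-0.8,"linear":[-0.35,0.4,0.25],"twist":[0,0,0.222]},{"fingers":-0.8,"linear":[-0.35,0.4,0.25],"twist":[0,0,0.222]},{"fingers":-0.8,"linear":[-0.35,0.4,0.25],"twist":[0,0,0.222]},{"fingers":-0.8,"linear":[-0.35,0.4,0.25],"twist":[0,0,0.222]},{"fingers":-0.8,"linear":[-0.35,0.4,0.25],"twist":[0,0,0.222]}]' 30
python3 - <<'E'
from h import *
f=cam('wrist'); save('w13.png',f['frame']); P=cloud(f); P[P[...,2]>.09]=np.nan; C=np.array([.691,-.1205])
r=np.hypot(*(P[...,:2]-C).transpose(2,0,1)); k=P[(r<.035)&(P[...,2]>.044)&(P[...,2]<.06)][:,:2]; (x,y),rr=cv2.minEnclosingCircle((k*1000).astype(np.float32)); print(x,y,rr); C=np.array([x,y])/1000
for yaw in range(-40,41,10):
    c,s=np.cos(np.radians(yaw)),np.sin(np.radians(yaw)); d=P[...,:2]-C; a=d@[c,s]; b=d@[-s,c]; m=(abs(b)<.014)&(abs(a)>.031)&(abs(a)<.07)&(P[...,2]>.007); n=a[m&(a<0)]*1000;p=a[m&(a>0)]*1000; print(yaw,'w',(np.ptp((k-C)@[c,s])*1000).round(1),n.max().round() if len(n) else None,p.min().round() if len(p) else None)
E
python3 plan.py
```

```text
time: 35.72
tool_pos: [0.6098, -0.0493, 0.2002]
ee_rot: [2.221, 2.222, 0.001]
ft_force: [-0.0, -0.2, -0.0]
grip_width: 0.0814
grip_force: 0.0
time: 36.55
tool_pos: [0.6904, -0.1204, 0.1521]
ee_rot: [2.405, 2.017, 0.003]
ft_force: [0.4, 0.2, -0.6]
grip_width: 0.0769
grip_force: 0.0
692.3328247070312 -120.93988037109375 28.34165382385254
-40 w 56.2 None 67.0
-30 w 55.3 None None
-20 w 53.7 None 70.0
-10 w 52.4 None 60.0
0 w 54.7 None 61.0
10 w 55.9 None 60.0
20 w 56.0 None None
30 w 55.2 None None
40 w 53.7 None None
t 36.6 at [ 690.3 -120.5  151.6] yaw -10.0 tilt [ 0.0024 -0.0005] w 76.8 gf 0.0 F [-0.3  0.2 -0.5]
```

View pics/w13.png

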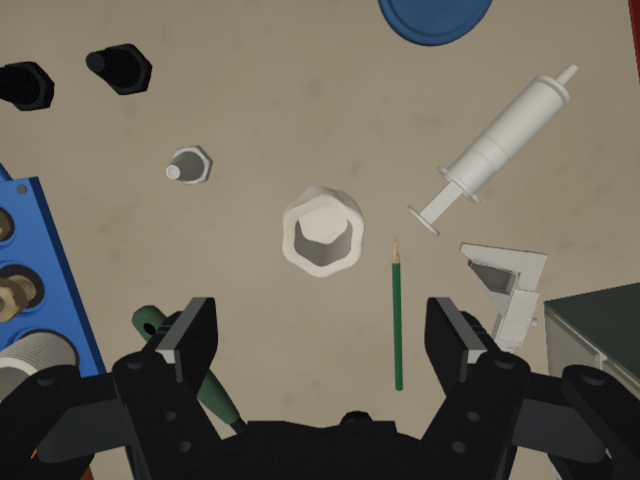

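The lobed cup at (322,231) sits between the fingers, with its flat sides square to them. The syringe plunger (425,220) is 60 mm away, which is enough clearance.

```bash
python3 -m jog '[{"fingers":-0.7,"linear":[-0.001,0.006,0.1],"twist":[0,0,0]},{"fingers":-0.7,"linear":[-0.001,0.006,0.25],"twist":[0,0,0]},{"fingers":-0.7,"linear":[-0.001,0.006,0.4],"twist":[0,0,0]},{"fingers":-0.7,"linear":[-0.001,0.006,0.53],"twist":[0,0,0]},{"fingers":-0.7,"linear":[-0.001,0.006,0.63],"twist":[0,0,0]},{"fingers":-0.7,"linear":[-0.001,0.006,0.69],"twist":[0,0,0]},{"fingers":-0.7,"linear":[-0.001,0.006,0.69],"twist":[0,0,0]},{"fingers":-0.7,"linear":[-0.001,0.006,0.69],"twist":[0,0,0]},{"fingers":-0.7,"linear":[-0.001,0.006,0.69],"twist":[0,0,0]},{"fingers":-0.7,"linear":[-0.001,0.006,0.69],"twist":[0,0,0]}]' 30
python3 -m jog '[{"fingers":1,"linear":[0,0,0],"twist":[0,0,0]},{"fingers":1,"linear":[0,0,0],"twist":[0,0,0]},{"fingers":1,"linear":[0,0,0],"twist":[0,0,0]},{"fingers":1,"linear":[0,0,0],"twist":[0,0,0]},{"fingers":1,"linear":[0,0,0],"twist":[0,0,0]},{"fingers":1,"linear":[0,0,0],"twist":[0,0,0]},{"fingers":1,"linear":[0,0,0],"twist":[0,0,0]},{"fingers":1,"linear":[0,0,0],"twist":[0,0,0]},{"fingers":1,"linear":[0,0,0],"twist":[0,0,0]},{"fingers":1,"linear":[0,0,0],"twist":[0,0,0]}]' 30
python3 plan.py 692,-121,172,-10 560,0,180,0 475,70,180,5.5
```

```text
time: 37.43
tool_pos: [0.693, -0.1217, 0.0148]
ee_rot: [2.405, 2.015, 0.005]
ft_force: [0.2, 0.3, 0.9]
grip_width: 0.0727
grip_force: 0.0
time: 38.27
tool_pos: [0.6925, -0.1216, 0.014]
ee_rot: [2.406, 2.016, 0.003]
ft_force: [-0.0, 0.6, 5.9]
grip_width: 0.0522
grip_force: 31.9
t 38.27 at [ 692.5 -121.6   14. ] yaw -10.1 tilt [ 0.0035 -0.0008] w 52.2 gf 31.9 F [-0.   0.6  5.9]
692,-121,172,-10 linear [0.002, -0.0, -0.79] twist [0.005, 0.0, -0.001]
560,0,180,0 linear [0.481, -0.755, -0.04] twist [0.0, 0.0, -0.222]
475,70,180,5.5 linear [0.35, -0.425, 0.0] twist [0.0, 0.0, -0.122]
```

```bash
python3 -m jog '[{"fingers":1,"linear":[0,0,-0.1],"twist":[0,0,0]},{"fingers":1,"linear":[0,0,-0.3],"twist":[0,0,0]},{"fingers":1,"linear":[0,0,-0.5],"twist":[0,0,0]},{"fingers":1,"linear":[0,0,-0.7],"twist":[0,0,0]},{"fingers":1,"linear":[0.1,-0.15,-0.8],"twist":[0,0,-0.1]},{"fingers":1,"linear":[0.2,-0.35,-0.8],"twist":[0,0,-0.2]},{"fingers":1,"linear":[0.35,-0.55,-0.8],"twist":[0,0,-0.222]},{"fingers":1,"linear":[0.48,-0.75,-0.8],"twist":[0,0,-0.222]},{"fingers":1,"linear":[0.48,-0.75,-0.8],"twist":[0,0,-0.222]},{"fingers":1,"linear":[0.48,-0.75,-0.8],"twist":[0,0,-0.222]}]'
python3 -m jog '[{"fingers":1,"linear":[0.15,-0.15,0],"twist":[0,0,-0.1]},{"fingers":1,"linear":[0.25,-0.3,0],"twist":[0,0,-0.122]},{"fingers":1,"linear":[0.35,-0.425,0],"twist":[0,0,-0.122]},{"fingers":1,"linear":[0.35,-0.425,0],"twist":[0,0,-0.122]},{"fingers":1,"linear":[0.35,-0.425,0],"twist":[0,0,-0.122]},{"fingers":1,"linear":[0.35,-0.425,0],"twist":[0,0,-0.122]},{"fingers":1,"linear":[0.35,-0.425,0],"twist":[0,0,-0.122]},{"fingers":1,"linear":[0.35,-0.425,0],"twist":[0,0,-0.122]},{"fingers":1,"linear":[0.35,-0.425,0],"twist":[0,0,-0.122]},{"fingers":1,"linear":[0.35,-0.425,0],"twist":[0,0,-0.122]}]'
python3 - <<'E'
from h import *
s=get_state(); f=cam('wrist'); P=cloud(f)
Q=R.from_rotvec(s['ee_rot']).inv().apply(P.reshape(-1,3)-s['tool_pos'])*1000
k=Q[(np.hypot(Q[:,0],Q[:,1])<31)&(Q[:,2]>-44)&(Q[:,2]<-33)]; m=abs(k[:,1])<25; print((k[m].max(0)+k[m].min(0))/2,np.ptp(k[m],axis=0))
E
python3 wells.py; python3 plan.py 455.4,115.4,50,5.5
```

```text
time: 39.1
tool_pos: [0.5573, 0.0025, 0.1718]
ee_rot: [-2.217, -2.222, 0.001]
ft_force: [0.5, 0.1, -0.4]
grip_width: 0.0522
grip_force: 31.8
time: 39.93
tool_pos: [0.476, 0.069, 0.1716]
ee_rot: [-2.115, -2.323, 0.0]
ft_force: [0.7, -0.3, -0.2]
grip_width: 0.052
grip_force: 31.9
[ 2.56086890e+00 -2.20675765e-03 -3.70127285e+01] [51.97240657 49.98831211  8.02506655]
(410, 119, 45, 44) floor c [554.  132.5] [30.4 32.4]
(258, 108, 83, 85) floor c [455.9 115.7] [61.9 62. ]
t 40.03 at [475.8  69.2 171.7] yaw 5.4 tilt [-0.0002  0.    ] w 52.0 gf 31.9 F [-0.1 -0.9 -1.1]
455.4,115.4,50,5.5 linear [0.239, -0.08, 0.609] twist [-0.0, -0.0, -0.003]
```

```bash
python3 -m jog '[{"fingers":1,"linear":[0.12,-0.04,0],"twist":[0,0,0]},{"fingers":1,"linear":[0.237,-0.08,0],"twist":[0,0,0]},{"fingers":1,"linear":[0.237,-0.08,0.12],"twist":[0,0,0]},{"fingers":1,"linear":[0.237,-0.08,0.27],"twist":[0,0,0]},{"fingers":1,"linear":[0.237,-0.08,0.42],"twist":[0,0,0]},{"fingers":1,"linear":[0.237,-0.08,0.55],"twist":[0,0,0]},{"fingers":1,"linear":[0.237,-0.08,0.65],"twist":[0,0,0]},{"fingers":1,"linear":[0.237,-0.08,0.69],"twist":[0,0,0]},{"fingers":1,"linear":[0.237,-0.08,0.69],"twist":[0,0,0]},{"fingers":1,"linear":[0.237,-0.08,0.69],"twist":[0,0,0]}]'
python3 -m jog '[{"fingers":1,"linear":[0,0,0],"twist":[0,0,0]},{"fingers":1,"linear":[0,0,0],"twist":[0,0,0]},{"fingers":1,"linear":[0,0,0.015],"twist":[0,0,0]},{"fingers":1,"linear":[0,0,0.03],"twist":[0,0,0]},{"fingers":1,"linear":[0,0,0.04],"twist":[0,0,0]},{"fingers":1,"linear":[0,0,0.05],"twist":[0,0,0]},{"fingers":1,"linear":[0,0,0.05],"twist":[0,0,0]},{"fingers":1,"linear":[0,0,0.05],"twist":[0,0,0]},{"fingers":1,"linear":[0,0,0.05],"twist":[0,0,0]},{"fingers":1,"linear":[0,0,0.05],"twist":[0,0,0]}]'
python3 plan.py 455.4,115.4,21,5.5
```

```text
time: 40.87
tool_pos: [0.4556, 0.1153, 0.0344]
ee_rot: [2.114, 2.324, 0.001]
ft_force: [-0.6, 0.3, -0.5]
grip_width: 0.0521
grip_force: 31.9
time: 41.7
tool_pos: [0.4552, 0.1153, 0.0239]
ee_rot: [2.114, 2.324, 0.0]
ft_force: [-0.5, -0.2, 0.4]
grip_width: 0.0521
grip_force: 31.9
t 41.7 at [455.2 115.3  23.9] yaw 5.4 tilt [0.0002 0.0001] w 52.1 gf 31.9 F [-0.5 -0.2  0.4]
455.4,115.4,21,5.5 linear [0.0, 0.001, 0.015] twist [0.0, -0.0, -0.002]
```

```bash
python3 -m jog '[{"fingers":1,"linear":[0,0,0.006],"twist":[0,0,0]},{"fingers":1,"linear":[0,0,0.012],"twist":[0,0,0]},{"fingers":1,"linear":[0,0,0.015],"twist":[0,0,0]},{"fingers":1,"linear":[0,0,0.016],"twist":[0,0,0]},{"fingers":1,"linear":[0,0,0.016],"twist":[0,0,0]},{"fingers":1,"linear":[0,0,0.016],"twist":[0,0,0]},{"fingers":-0.6,"linear":[0,0,0.016],"twist":[0,0,0]},{"fingers":-0.6,"linear":[0,0,0.016],"twist":[0,0,0]},{"fingers":-0.6,"linear":[0,0,0.016],"twist":[0,0,0]},{"fingers":-0.6,"linear":[0,0,0.016],"twist":[0,0,0]}]'
python3 -m jog '[{"fingers":-0.6,"linear":[0,0,-0.1],"twist":[0,0,0]},{"fingers":-0.6,"linear":[0,0,-0.2],"twist":[0,0,0]},{"fingers":-0.6,"linear":[0,0,-0.4],"twist":[0,0,0]},{"fingers":-0.6,"linear":[0,0,-0.6],"twist":[0,0,0]},{"fingers":-0.6,"linear":[0,0,-0.8],"twist":[0,0,0]},{"fingers":-0.6,"linear":[-0.3,0.1,-1],"twist":[0,0,0]},{"fingers":-0.6,"linear":[-0.6,0.2,-1],"twist":[0,0,0]},{"fingers":-0.6,"linear":[-0.6,0.2,-1],"twist":[0,0,0]},{"fingers":-0.6,"linear":[-0.6,0.2,-1],"twist":[0,0,0]},{"fingers":-0.6,"linear":[-0.6,0.2,-1],"twist":[0,0,0]}]'
python3 - <<'E'
from h import *
f=cam('wrist'); save('w14.png',f['frame']); P=cloud(f); P[P[...,2]>.09]=np.nan
for n,c,r0 in [('small',(.4525,-.0805),.015),('red',(.4515,-.132),.018),('large',(.449,.1865),.017),('lobed',(.456,.1155),.032)]:
    r=np.hypot(P[...,0]-c[0],P[...,1]-c[1]); k=P[(r<r0)&(P[...,2]>.03)]
    if len(k): t=k[k[:,2]>k[:,2].max()-.006]; print(n,np.percentile(k[:,2],98).round(4),((t.max(0)+t.min(0))/2).round(4),np.polyfit(t[:,0],t[:,2],1)[0].round(3),np.polyfit(t[:,1],t[:,2],1)[0].round(3))
r=np.hypot(P[...,0]-.6067,P[...,1]+.0633); k=P[(r<.02)&(P[...,2]>.038)]; print('steel',k.mean(0) if len(k) else None)
E
```

```text
time: 42.53
tool_pos: [0.455, 0.1153, 0.0205]
ee_rot: [-2.114, -2.324, -0.0]
ft_force: [-0.3, -0.1, -0.6]
grip_width: 0.0682
grip_force: 0.0
time: 43.37
tool_pos: [0.5073, -0.003, 0.221]
ee_rot: [2.119, 2.318, 0.001]
ft_force: [0.0, -0.3, -0.3]
grip_width: 0.0683
grip_force: 0.0
small 0.0508 [ 0.4529 -0.0802  0.0486] -0.061 -0.272
red 0.0458 [ 0.4514 -0.1332  0.0437] -0.008 -0.13
lobed 0.0592 [0.4559 0.1151 0.0576] 0.0 0.001
steel [ 0.60593611 -0.06346141  0.04171444]
```

View pics/w14.png

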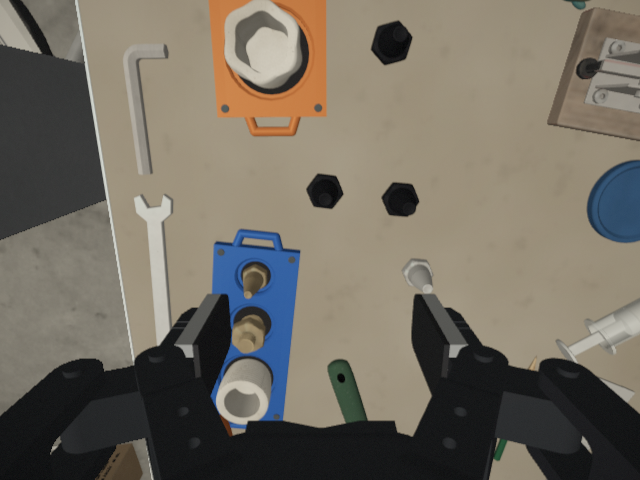

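The lobed cup is level in its well at (263,45). The blue kit is complete and the steel nozzle (418,275) hasn't moved. One numeric check on the large nozzle, using the top camera, before I hand in.

Run:
```python
from h import *
f=cam('top'); P=cloud(f)
for n,c in [('small',(.452,-.0805)),('large',(.448,.186))]:
    r=np.hypot(P[...,0]-c[0],P[...,1]-c[1]); k=P[(r<.016)&(P[...,2]>.03)&(P[...,2]<.07)]; print(n,len(k),k[:,2].max().round(4) if len(k) else None,k[k[:,2]>.042].mean(0).round(4) if len(k) else None)
```

```text
small 52 0.0524 [ 0.4519 -0.0808  0.0477]
large 0 None None
```

Run:
```python
from h import *
for n in ('top','side'):
    f=cam(n); q=f['Rwc'].T@(np.array([.448,.186,.045])-f['o']); u,v=int(q[0]/q[2]*f['F']+f['cx']),int(q[1]/q[2]*f['F']+f['cy'])
    P=cloud(f); W=P[v-20:v+20,u-20:u+20]; print(n,u,v,P[v,u].round(3))
    k=W[(W[...,2]>.03)&(W[...,2]<.07)&(np.hypot(W[...,0]-.448,W[...,1]-.186)<.02)]; print(len(k),k[:,2].max() if len(k) else None,k.mean(0) if len(k) else None)
```

```text
top 201 316 [0.477 0.033 0.565]
0 None None
side 407 186 [0.45  0.184 0.047]
106 0.05224036770290513 [0.45183325 0.17957951 0.0406578 ]
```

```bash
python3 -c "
from rig import *
print(finish_job())"
```

```text
the job is handed in; nothing more can be done
None
```

Both kits are made up and handed in at about 44 s of the 128 s: all five parts measured upright and seated in their wells, and the steel nozzle and black look-alikes were left alone, but I viewed 18 pictures, over the limit of 14.

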